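# Dock the class's battery packs in the charging rack

## Robot

A 6-joint arm with a two-finger parallel gripper is mounted at the origin on the work surface. World frame = base frame: x ahead of the robot, y to its left, z up, the work surface at z = 0. Lengths are in m, angles in rad, forces in N, time in s.
With the tool pointing down it reaches from about 0.35 to 0.975 m from the base axis. Payload 4.9 kg.
Tool frame: the origin (TCP) lies at the very end of the fingers, on their centre line; the grasp point (between the pads) lies 19 mm behind it; z points along the fingers, y is the line along which they close (so a half turn about z gives the same grasp; the last joint's range is limited). The gripper opens to 85 mm and grips with 20 to 120 N. Pads are 22 mm wide; open, the fingers measure 114 mm over their backs; the gripper's body (76 mm by 85 mm) begins 54 mm behind the grasp point. The pads swing forward as they close: fully open they stand 13 mm farther back than shut.
Start: joints at [-1.371, 0.053, 1.613, -0, 1.476, -0.119], TCP at [0.196, -0.593, 0.231] pointing down, gripper open.
Joint ranges: [-3.01, 3.01], [-1.01, 2.22], [0.06, 2.58], [-1.02, 4.17], [0.09, 2.62], [-3.14, 3.14]. Speed limits (rad/s): [2.57, 2.57, 3.14, 3.14, 3.14, 3.14].

## Interface

Orientations are given as a rotation vector (axis times angle).
In Python, from station import * gives the robot as it stands.
- The arm moves only by the shell command python3 -m crank 'ROWS' [OPENING] [FORCE]. ROWS is JSON, a list of rows, each an object with "offset": the shift along the tool's x, y, z in m, a list of three; "twist": the turn, a rotation vector about the tool's x, y, z in degrees, a list of three. In form: [{"offset": [x, y, z], "twist": [rx, ry, rz]}, ...]. A call has 1 to 20 rows; each row is the pose to reach, as a shift and turn from the pose commanded when the call began, along the tool's axes at that moment; what a row does not reach only later rows make up. A row lasts 1/8 s, in which the tool goes at most 62.5 mm and 10.7 degrees, less where a joint would pass 70% of its speed; a pose out of reach is approached as far as the arm can. A call with a gripper value outside its range is refused whole. OPENING is the opening, from 0 (shut) to 1 (fully open), set as the call begins (- or left out, the last holds). The fingers move at their own pace and stop on an object; FORCE is the grip in N (left out, the last holds). Time passes only in rows, so rows that repeat a pose let the fingers close. It gives the time, the measured TCP pose, the force, the opening and the grip force at its end, in the units of the state.
- get_obs(): the state, without advancing time (a new reading comes with each control period).
- get_image(name): name is "scene" or "top" or "wrist"; returns the picture (400x640x3 uint8, red, green, blue); there is no depth.
- get_calibration(name): a dict with "intrinsics" (3x3 intrinsics, pixels), "world_from_camera" (4x4, takes a point from camera to world coordinates); the wrist camera has in their place "tool_from_camera" (4x4, takes a point from camera to tool coordinates, whose origin is the TCP and whose axes are the flange's). Camera axes: x right, y up, looking along -z (the intrinsics and any distortion apply to the point x, -y, -z); pixel columns grow to the right and rows downward; lengths in m; the calibration is good to about 2 mm. The wrist camera is an equidistant fisheye: a pixel r from the principal point sees the ray r / f radians off the axis. A picture is of the moment at which its call begins: read the wrist's pose just before it. get_calibration takes no time and is no camera call.
- finish_job(): hands the job in; it is judged then, once.
Trained networks look in the newest picture that a camera, given by its name, has taken for a name from the list of things; names that differ only in an ending like _2 or _b are one class to them, and where a whole thing is asked for, a point or a joint stands for the part that bears it (a point fixed in the world has none). Each returns a list of dicts, best first, with "confidence" (0 to 1); they miss things now and then, are a little off and sometimes report something else, mostly with a low value. They report only what shows in the picture. A call takes as long as a camera call. They do not tell look-alikes from the thing itself.
- cut_out(query, camera): "region" (400x640 bool, what is visible of it) and "rect" ([centre column, centre row, width, height] in pixels, round what is visible of it).
The state is a dict: "t": time; "q": joint angles; "dq": joint speeds; "effort": joint torques, N m; "tool_pos": TCP position; "tool_rot": TCP orientation; "contact_force": force on the tool from outside, world axes, zero at the start; "wrist_torque": the same for the moment, N m; "opening": finger opening in m; "grip_force": force on a finger pad.
Only numpy, scipy, OpenCV 4.12 (cv2) and the standard library are available. Lean on these libraries where they do the work, as an engineer would, in place of code of your own. Each camera call takes 0.05 s, during which the arm holds its last target. There are 200 camera calls.

## Task

Put the class's battery packs away on charge: raise the sash of the charging rack, slide every pack that lies on the table onto a free rail, block first and handle outwards, until it clicks fully home, and only when all are in lower the sash fully again. Any pack may go in any bay; leave the bowl, the bottle and the pencil case alone.

Things in the scene. Friction and masses are not known exactly. Their poses are not given: they have to be found in the camera images.
- sash (a joint): height of the rack's sash: 0 lowered, 0.06 m fully raised. Clear upright panel 262 wide, 6 thick, 60 mm high, between posts 282 mm apart that reach 202 mm above the table. Stays where left; about 9 N lifts it, 3 N lowers it. Lowered, its lower edge is 46 mm above the base plate: clear of the packs' handles, too low for their 62 mm blocks, which stop it if they stand in its way.
- sash_grip (a point): centre of the black bar handle on top of the sash: bar 116 mm along its y, 14 thick (x), 16 high, 36 mm above the panel's top edge; free above, so it can be pinched across x from above. Axes: x into the rack, z up. Rises with the sash. The sash plane lies 44 mm in front of the bay points.
- rack: grey charging rack, fixed; origin on the table under the middle of the sash, x into the rack, y to its left. Base plate 325 x 300 mm, 12 mm thick, from 215 mm in front of (-x) the sash plane to 110 behind it. Three aluminium T rails along x, 85 mm apart, head 24 mm wide, top 13 mm above the plate, round noses starting 10 mm in front of the sash plane. Back wall 54 mm high.
- bay1 (a point): left bay (rack +y): where the centre point of a pack's block lies when fully home; 31 mm above the plate's top, 44 mm behind the sash plane. x points into the rack, z up. Set a pack flat on the plate, its block wholly in front of the rail's nose (which starts 54 mm in front of this point) and in line with it, then slide it straight on; round nose and 2 mm play forgive a few mm.
- bay2 (a point): middle bay, otherwise as bay1. Two spring plungers, 20 mm past this point, 30 mm above the plate, one each side of the block, resist the last 20 mm of the slide with about 8 to 20 N, then snap into the grooves in the block's sides. A hard stop lies 2 mm past home. Home, the handle sticks out in front, under the sash.
- bay3 (a point): right bay (rack -y), otherwise as bay1 and bay2.
- p1_c (a point): battery pack (starts left, near; may be absent): black and grey block 70 long (x) x 54 wide (y) x 62 mm high, 0.25 to 0.5 kg, with a level pull handle behind. Point: the block's centre, 31 mm above its underside. x points to the front of the block (away from the handle; enters the rack first), z up. The weight is in the block: carry it by the block, across its 54 mm.
- p2_c (a point): battery pack (starts left, far; may be absent), same as p1. The black handle of every pack is 26 mm wide (y), 20 mm high (20 to 40 mm above the underside) and runs from 35 to 130 mm behind the point, on the block's middle line.
- p3_c (a point): battery pack (starts right, near; may be absent), same as p1. Every pack has a T groove along the underside of its block, open front and back (28 mm wide, 18 mm at the very bottom), that slides over a rail, and an upright groove in each side, 20 mm ahead of the point, for the plungers.
- p4_c (a point): battery pack (starts right, far; may be absent), same as p1.
- bowl: bystander: pink plastic bowl, 120 mm across, 50 mm high; origin at its underside.
- bottle: bystander: clear plastic bottle with a red cap, 70 mm across, 190 mm high, standing; origin at its underside.
- pencil_case: bystander: open pencil case, 110 x 210 x 35 mm; origin at the centre of its underside.
Mind the look-alikes: they are no part of the job. What is shaped like the part that bears p4_c but green or orange is not meant.

How it is judged:
By the outcome, as a careful person would: the job done as asked, in the order asked, and still so for the second after the job is handed in, with the robot touching nothing.
Of p1, p2, p3, p4 only 2 to 3 are there at a start; the rules pass over those that are not, and their reading is None.
At some moment in a run one of p1, p2, p3, p4 may be knocked a few centimetres aside while the robot is not near it.
Once in a run the grip may slacken for a moment while it holds something.
It also fails if it takes over 210 s, if anything falls off the work surface, if the arm or the gripper's body presses on something with over 40 N, if the wrist force passes 120 N, or if a joint passes its speed limit or range.

## Working session

There is one attempt and no reset: what is moved stays moved. The work goes in short steps, Python scripts to look and compute and a shell command to move; the robot and the scene stay as the last step left them, time stands still between calls to the robot, and variables do not carry over. Pictures are saved under pics/ and viewed, at most 14 in all, crops included, and the job is handed in when it is done.

```bash
mkdir -p pics; ls
python3 - <<'E'
from station import *
import cv2,numpy as np
for n in ["scene","top"]:
    im=get_image(n); cv2.imwrite(f"pics/{n}0.png",im[:,:,::-1])
    c=get_calibration(n); print(n,np.round(c["intrinsics"],1).tolist(),np.round(c["world_from_camera"],3).tolist(),[k for k in c])
o=get_obs(); print({k:np.round(v,3).tolist() for k,v in o.items()})
c=get_calibration("wrist");print(c)
E
```

```text
pics
scene [[372.7, 0.0, 323.0], [0.0, 372.7, 199.6], [0.0, 0.0, 1.0]] [[-0.083, -0.822, 0.563, 1.09], [0.996, -0.064, 0.055, -0.087], [-0.009, 0.565, 0.825, 1.084], [0.0, 0.0, 0.0, 1.0]] ['intrinsics', 'world_from_camera']
top [[466.3, 0.0, 317.6], [0.0, 466.3, 194.3], [0.0, 0.0, 1.0]] [[0.018, 0.999, -0.038, 0.383], [-1.0, 0.018, -0.012, -0.166], [-0.011, 0.038, 0.999, 1.828], [0.0, 0.0, 0.0, 1.0]] ['intrinsics', 'world_from_camera']
{'t': 0.1, 'q': [-1.371, 0.053, 1.614, -0.0, 1.476, -0.119], 'dq': [0.0, -0.001, -0.004, 0.001, 0.001, 0.001], 'effort': [0.0, -39.49, -37.136, -0.0, 0.004, -0.0], 'tool_pos': [0.196, -0.593, 0.23], 'tool_rot': [-3.1, -0.498, 0.0], 'contact_force': [-0.669, -0.815, -0.128], 'wrist_torque': [0.008, 0.059, -0.045], 'grip_force': 0.0, 'opening': 0.085}
{'intrinsics': array([[309.70691629,   0.        , 327.96886894],
       [  0.        , 309.70691629, 200.61240359],
       [  0.        ,   0.        ,   1.        ]]), 'tool_from_camera': array([[-1.02636561e-03,  9.64770661e-01,  2.63090322e-01,
         6.69269978e-02],
       [ 9.99999473e-01,  9.84956240e-04,  2.89285379e-04,
         5.14136472e-04],
       [ 1.99615913e-05,  2.63090481e-01, -9.64771164e-01,
        -1.43807647e-01],
       [ 0.00000000e+00,  0.00000000e+00,  0.00000000e+00,
         1.00000000e+00]])}
```

View pics/scene0.png

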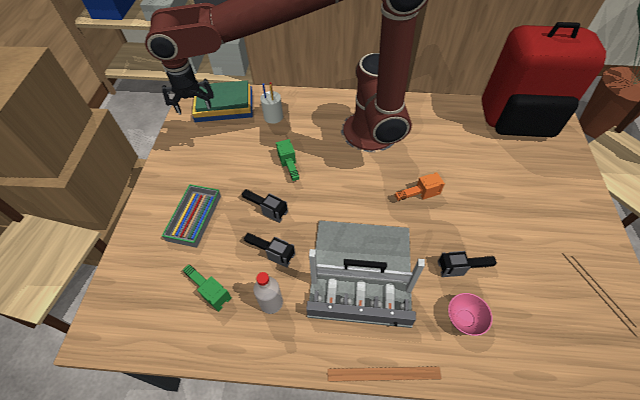

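View pics/top0.png

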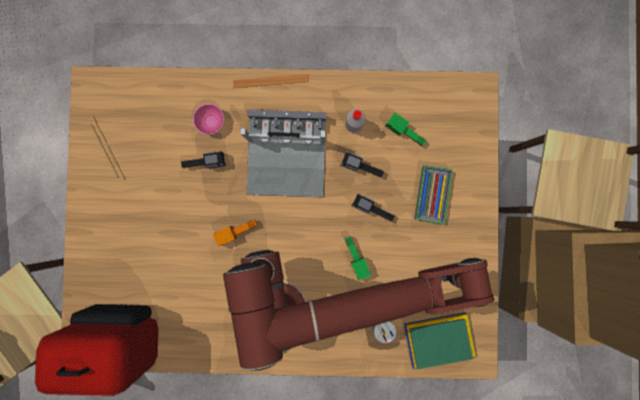

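The three black packs are at top pixels (208,160), (355,163) and (368,205), and at scene pixels (460,263), (275,250) and (268,205). The look-alikes are green at top (402,125) and (358,262), and orange at (230,233). The rack is at top (286,150) and its three rails look empty.

```bash
cat > h.py <<'E'
from station import *
import cv2,numpy as np
from scipy.spatial.transform import Rotation as R
from scipy.optimize import minimize
def cam(n,pose=None):
    c=get_calibration(n)
    if n!="wrist": return c["intrinsics"],c["world_from_camera"],False
    T=np.eye(4);T[:3,3]=pose[0];T[:3,:3]=R.from_rotvec(pose[1]).as_matrix()
    return c["intrinsics"],T@c["tool_from_camera"],True
def proj(P,C):
    K,W,fish=C
    p=(np.asarray(P)-W[:3,3])@W[:3,:3]; p=p*[1,-1,-1]
    if fish:
        r=np.hypot(p[:,0],p[:,1]);th=np.arctan2(r,p[:,2]);u=p[:,:2]/np.maximum(r,1e-9)[:,None]*th[:,None]
    else: u=p[:,:2]/p[:,2:]
    return u*K[0,0]+K[:2,2]
def ray(px,C,z):
    K,W,fish=C
    u=(np.asarray(px,float)-K[:2,2])/K[0,0]
    if fish:
        th=np.hypot(*u);d=np.array([u[0]/th*np.sin(th),u[1]/th*np.sin(th),np.cos(th)])
    else: d=np.array([u[0],u[1],1])
    d=W[:3,:3]@(d*[1,-1,-1]); o=W[:3,3]
    return o+d*(z-o[2])/d[2]
def box(x0,x1,y0,y1,z0,z1): return np.array([[x,y,z] for x in(x0,x1) for y in(y0,y1) for z in(z0,z1)])
PACK=[box(-.035,.035,-.027,.027,-.031,.031),box(-.13,-.035,-.013,.013,-.011,.009)]
def mask(boxes,pose,C,s=4):
    x,y,z,yaw=pose;c,n=np.cos(yaw),np.sin(yaw);M=np.array([[c,-n,0],[n,c,0],[0,0,1]])
    m=np.zeros((400*s,640*s),np.uint8)
    for b in boxes:
        q=proj(b@M.T+[x,y,z],C);h=cv2.convexHull(((q+.5)*s-.5).round().astype(np.int32));cv2.fillConvexPoly(m,h,255)
    return cv2.resize(m,(640,400),interpolation=cv2.INTER_AREA)/255.
def fit(obs,boxes,z,x0):
    f=lambda v:sum(np.abs(mask(boxes,(v[0],v[1],z,v[2]),C)-r).sum()/max(r.sum(),1) for C,r in obs)
    best=None
    for st in (.03,.01,.004):
        sim=np.array([x0]+[np.array(x0)+d for d in np.diag([st,st,st*8])])
        o=minimize(f,x0,method="Nelder-Mead",options=dict(initial_simplex=sim,xatol=1e-4,fatol=1e-4));x0=o.x
    return o.x,o.fun/len(obs)
E
cat > find.py <<'E'
from h import *
import pickle
D={}
for n in ["top","scene"]:
    D[n]=get_image(n)
    for q in ["p1_c","rack","sash"]:
        D[n,q]=cut_out(q,n)
        for d in D[n,q]: print(n,q,round(d["confidence"],2),np.round(d["rect"]).tolist(),d["region"].sum(), D[n][d["region"]].mean(0).round())
pickle.dump(D,open("D.pkl","wb"))
for n in ["top","scene"]:
    C=cam(n)
    print(n,[ray(p,C,.0).round(3).tolist() for p in ([(247,196),(324,196),(208,160)] if n=="top" else [(315,222),(411,226),(460,263)])])
E
python3 find.py
```

```text
top sash 0.65 [288.0, 135.0, 72.0, 9.0] 380 [90. 91. 94.]
scene rack 0.59 [364.0, 273.0, 122.0, 114.0] 10257 [121. 123. 120.]
scene rack 0.51 [267.0, 252.0, 49.0, 38.0] 840 [52. 51. 51.]
scene sash 0.75 [364.0, 273.0, 100.0, 28.0] 1410 [115. 116. 116.]
top [[0.441, 0.133, 0.0], [0.446, -0.17, 0.0], [0.58, 0.29, 0.0]]
scene [[0.444, -0.178, 0.0], [0.435, 0.145, 0.0], [0.558, 0.291, 0.0]]
```

Run:
```python
from h import *
import pickle
D=pickle.load(open("D.pkl","rb"))
for n in ["top","scene"]:
    im=get_image(n)
    for q in ["p4_c","p2_c"]:
        for d in cut_out(q,n): print(n,q,round(d["confidence"],2),np.round(d["rect"]).tolist(),d["region"].sum(), im[d["region"]].mean(0).round())
a=cv2.resize(D["top"][95:225,170:410],None,fx=3.33,fy=3.33,interpolation=cv2.INTER_CUBIC)[:430]
cv2.imwrite("pics/topc.png",a[:,:,::-1])
b=cv2.resize(D["scene"][185:335,235:505],None,fx=2.96,fy=2.96,interpolation=cv2.INTER_CUBIC)
cv2.imwrite("pics/scenec.png",b[:,:,::-1])
```

```text
top p4_c 0.8 [407.0, 131.0, 43.0, 32.0] 466 [ 35. 119.  54.]
top p4_c 0.8 [233.0, 233.0, 42.0, 29.0] 487 [176. 100.  16.]
top p4_c 0.79 [359.0, 260.0, 24.0, 46.0] 467 [ 43. 130.  61.]
top p4_c 0.57 [364.0, 166.0, 41.0, 26.0] 451 [61. 58. 59.]
scene p4_c 0.94 [286.0, 159.0, 21.0, 41.0] 553 [ 59. 121.  67.]
scene p4_c 0.91 [420.0, 187.0, 49.0, 26.0] 745 [172.  96.  50.]
scene p4_c 0.88 [268.0, 252.0, 49.0, 35.0] 801 [50. 49. 50.]
scene p4_c 0.6 [207.0, 286.0, 51.0, 47.0] 980 [ 67. 126.  72.]
scene p2_c 0.83 [467.0, 262.0, 57.0, 29.0] 975 [48. 47. 47.]
scene p2_c 0.65 [362.0, 270.0, 97.0, 24.0] 1426 [115. 116. 116.]
```

View pics/topc.png

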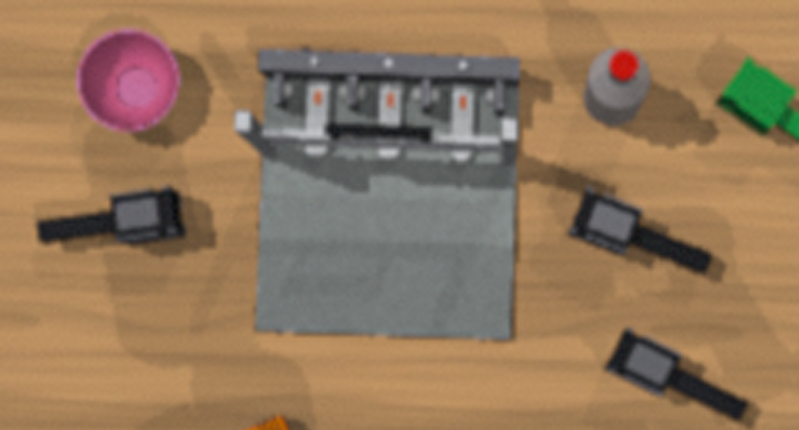

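View pics/scenec.png

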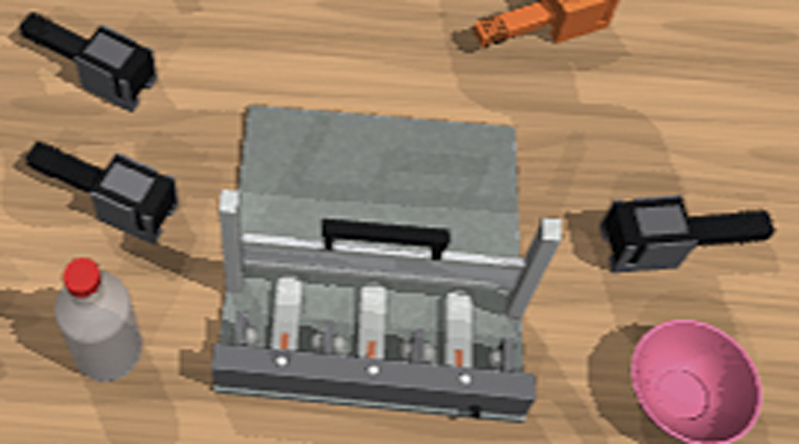

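Three black packs stand clear of the rack, and all three rails are free. The green pack in the top crop at (760,95) and the orange one in the scene crop at (580,10) are excluded. I'll fit the rack and pack poses next.

```bash
cat > fit1.py <<'E'
from h import *
import pickle
from scipy.optimize import least_squares
D=pickle.load(open("D.pkl","rb")); CT,CS=cam("top"),cam("scene")
P=np.array([[-.215,.15,.012],[-.215,-.15,.012],[0,.141,.202],[0,-.141,.202],[.11,.15,.066],[.11,-.15,.066]])
T=(np.array([[257,329],[512,339],[244,121],[511,128],[261,51],[520,58]])+.5)/3.33-.5+[170,95]
S=(np.array([[514,124],[246,106],[551,225],[229,192],[536,378],[217,346]])+.5)/2.96-.5+[235,185]
def w(v): 
    c,s=np.cos(v[2]),np.sin(v[2]); return P@np.array([[c,-s,0],[s,c,0],[0,0,1]]).T+[v[0],v[1],0]
r=least_squares(lambda v:np.r_[(proj(w(v),CT)-T).ravel(),(proj(w(v),CS)-S).ravel()],[.65,-.02,0],loss="soft_l1")
print("rack",r.x.round(4),np.degrees(r.x[2]).round(2)); print(np.r_[proj(w(r.x),CT)-T,proj(w(r.x),CS)-S].round(1).tolist())
np.save("rack.npy",r.x)
def dark(im,c):
    m=((im.max(2)<105)&(np.ptp(im.astype(int),axis=2)<22)).astype(np.uint8)
    m=cv2.morphologyEx(m,cv2.MORPH_CLOSE,np.ones((3,3),np.uint8))
    n,l=cv2.connectedComponents(m);k=l[c[1]-3:c[1]+4,c[0]-3:c[0]+4];return (l==np.bincount(k[k>0]).argmax()).astype(float)
for name,ct,cs,y0 in [("A",(208,160),(455,263),(.58,.29,-np.pi/2)),("B",(355,163),(277,250),(.57,-.28,1.2)),("C",(366,205),(270,207),(.41,-.32,1.2))]:
    a,b=dark(D["top"],ct),dark(D["scene"],cs)
    print(name,int(a.sum()),int(b.sum()))
    for yaw in (y0[2]-.4,y0[2]+.4):
        v,f=fit([(CT,a),(CS,b)],PACK,.031,[y0[0],y0[1],yaw]); print("  ",v.round(4),np.degrees(v[2]).round(1),round(f,3))
E
python3 fit1.py
```

```text
rack [ 0.6566 -0.0198 -0.012 ] -0.69
[[-0.3, 1.8], [-0.0, 1.1], [-0.4, 1.3], [-0.4, 1.4], [-0.7, -0.3], [0.1, -0.2], [-0.1, -0.4], [0.4, -1.2], [-0.2, -0.1], [-0.3, 2.0], [-0.0, 7.2], [-2.3, 7.9]]
A 380 911
   [ 0.5778  0.2584 -1.4113] -80.9 0.232
   [ 0.5778  0.2582 -1.4115] -80.9 0.234
B 331 688
   [ 0.581  -0.2722  1.1955] 68.5 0.376
   [ 0.5808 -0.2729  1.1938] 68.4 0.373
C 387 687
   [ 0.418  -0.3193  1.1261] 64.5 0.162
   [ 0.4189 -0.3193  1.1187] 64.1 0.162
```

```bash
cat >> h.py <<'E'
def yaw_of(o): return np.arctan2(*R.from_rotvec(o["tool_rot"]).as_matrix()[[1,0],0])
def go(xyz,yaw_deg):
    """offset (m, tool axes) and twist from here to a tool-down pose"""
    o=get_obs(); M=R.from_rotvec(o["tool_rot"]); c,s=np.cos(np.radians(yaw_deg)),np.sin(np.radians(yaw_deg))
    G=R.from_matrix(np.array([[c,s,0],[s,-c,0],[0,0,-1]]))
    print("offset",M.inv().apply(np.array(xyz)-o["tool_pos"]).round(4).tolist(),"twist",(M.inv()*G).as_rotvec(degrees=True).round(2).tolist(),"| t",round(o["t"],1),"yaw",np.degrees(yaw_of(o)).round(1),"F",o["contact_force"].round(1))
def rk(x,y,z=0):
    v=np.load("rack.npy");c,s=np.cos(v[2]),np.sin(v[2]);return np.array([v[0]+c*x-s*y,v[1]+s*x+c*y,z])
E
python3 -c "
from h import *
go((.58,-.02,.38),90)"
```

```text
offset [0.5445, -0.4242, -0.1487] twist [0.0, -0.0, -71.73] | t 0.8 yaw 18.3 F [-0.1  0.5  0.4]
```

```bash
python3 -m crank '[{"offset":[0.02,-0.015,-0.05],"twist":[0,0,-3]},{"offset":[0.05,-0.04,-0.10],"twist":[0,0,-10]},{"offset":[0.10,-0.08,-0.14],"twist":[0,0,-18]},{"offset":[0.15,-0.11,-0.149],"twist":[0,0,-26]},{"offset":[0.20,-0.15,-0.149],"twist":[0,0,-34]},{"offset":[0.25,-0.19,-0.149],"twist":[0,0,-42]},{"offset":[0.30,-0.23,-0.149],"twist":[0,0,-50]},{"offset":[0.35,-0.27,-0.149],"twist":[0,0,-57]},{"offset":[0.40,-0.31,-0.149],"twist":[0,0,-64]},{"offset":[0.45,-0.35,-0.149],"twist":[0,0,-70]},{"offset":[0.50,-0.39,-0.149],"twist":[0,0,-71.7]},{"offset":[0.53,-0.415,-0.149],"twist":[0,0,-71.7]},{"offset":[0.5445,-0.424,-0.149],"twist":[0,0,-71.7]},{"offset":[0.5445,-0.424,-0.149],"twist":[0,0,-71.7]},{"offset":[0.5445,-0.424,-0.149],"twist":[0,0,-71.7]}]'
python3 - <<'E'
from h import *
o=get_obs(); im=get_image("wrist"); cv2.imwrite("pics/w1.png",im[:,:,::-1]); 
np.savez("w1.npz",p=o["tool_pos"],r=o["tool_rot"],im=im); print(o["tool_pos"],np.degrees(yaw_of(o)))
E
```

```text
t: 2.68
tool_pos: [0.5796, -0.0215, 0.3805]
tool_rot: [2.224, 2.219, -0.001]
contact_force: [0.2, -0.1, 0.0]
opening: 0.0854
grip_force: 0.0
[ 0.57963038 -0.02150336  0.38047703] 89.87116315039619
```

View pics/w1.png

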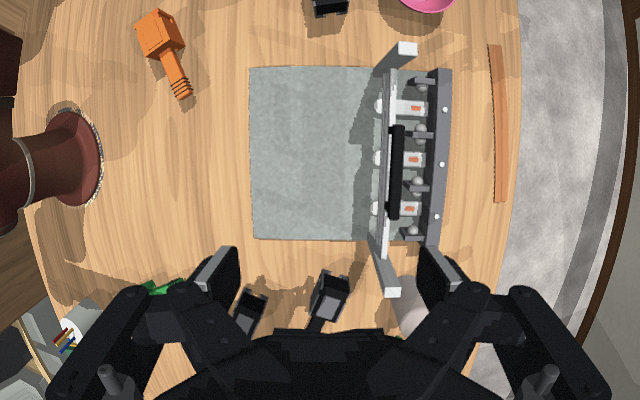

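The wrist view shows the plate's front corners at (249,67) and (253,238), the rail noses near column 376 at rows 105, 158 and 208, and the bar around (397,172). I'll take one enlarged crop to locate the rails more precisely.

Run:
```python
from h import *
im=np.load("w1.npz")["im"]; b=cv2.resize(im[55:255,240:460],None,fx=3,fy=3,interpolation=cv2.INTER_CUBIC)[:600]
cv2.imwrite("pics/w1c.png",b[:,:,::-1])
```

```text
(no output)
```

View pics/w1c.png

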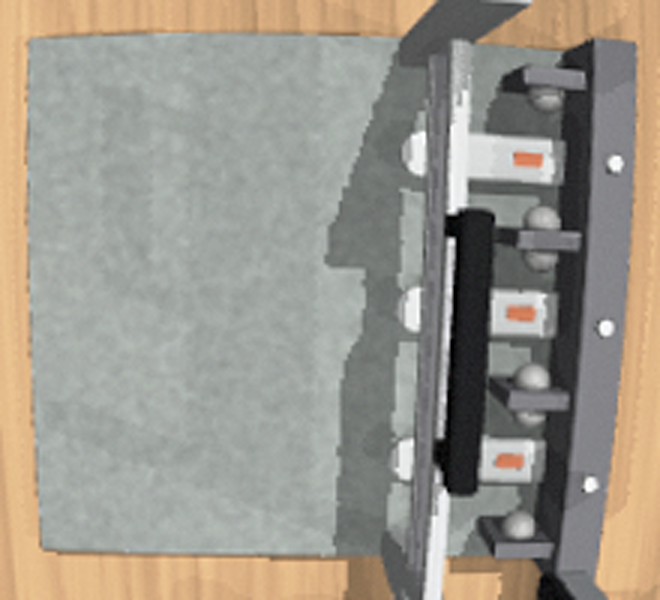

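Run:
```python
from h import *
from scipy.optimize import least_squares
d=np.load("w1.npz"); CW=cam("wrist",(d["p"],d["r"]))
P=np.array([[-.215,.15,.012],[-.215,-.15,.012],[-.01,.085,.022],[-.01,0,.022],[-.01,-.085,.022],[0,.058,.162],[0,-.058,.162]])
W=(np.array([[28,38],[42,550],[403,154],[400,310],[392,459],[476,212],[462,493]])+.5)/3-.5+[240,55]
PT=np.array([[-.215,.15,.012],[-.215,-.15,.012],[0,.141,.202],[0,-.141,.202]])
T=(np.array([[257,329],[512,339],[244,121],[511,128]])+.5)/3.33-.5+[170,95]
S=(np.array([[514,124],[246,106],[551,225],[229,192]])+.5)/2.96-.5+[235,185]
def tr(P,v):
    c,s=np.cos(v[2]),np.sin(v[2]); return P@np.array([[c,-s,0],[s,c,0],[0,0,1]]).T+[v[0],v[1],0]
fw=lambda v:(proj(tr(P,v),CW)-W).ravel()
ft=lambda v:(proj(tr(PT,v),cam("top"))-T).ravel()
fs=lambda v:(proj(tr(PT,v),cam("scene"))-S).ravel()
for n,f in [("w",fw),("t",ft),("s",fs),("all",lambda v:np.r_[fw(v),ft(v),fs(v)])]:
    r=least_squares(f,[.65,-.02,0]);print(n,r.x.round(4),np.degrees(r.x[2]).round(2),r.fun.reshape(-1,2).round(1).tolist())
    if n=="w": w=r.x
np.save("rack.npy",(w+r.x)/2); print((w+r.x)/2)
go(rk(0,0,.154),90+np.degrees(w[2]))
```

```text
w [ 0.6628 -0.0202 -0.0188] -1.08 [[0.7, 0.4], [0.3, 0.4], [-0.0, 0.1], [-0.7, -0.1], [-0.4, -0.1], [0.6, -0.3], [-0.4, -0.2]]
t [ 0.6618 -0.0211 -0.0154] -0.88 [[-0.1, 0.3], [0.1, -0.1], [-0.0, -0.3], [0.0, 0.1]]
s [ 0.656  -0.02   -0.0164] -0.94 [[0.1, -0.3], [0.6, -1.5], [-0.2, -0.1], [-0.3, 1.6]]
all [ 0.662  -0.0203 -0.0177] -1.01 [[0.1, 0.6], [-0.0, 0.6], [-0.6, 0.1], [-1.2, -0.1], [-0.8, -0.1], [-0.1, -0.3], [-1.0, -0.1], [-0.5, 0.2], [-0.2, -0.0], [-0.3, -0.5], [-0.2, 0.1], [0.2, 1.3], [0.5, -0.1], [-0.2, 2.1], [-0.7, 3.6]]
[ 0.66239766 -0.02022729 -0.01826176]
offset [0.0017, 0.0828, 0.2266] twist [0.01, 0.03, 0.93] | t 2.7 yaw 89.8 F [ 0.1 -0.5 -0.7]
```

```bash
python3 -m crank '[{"offset":[0,0.03,0.03],"twist":[0,0,0.5]},{"offset":[0.002,0.07,0.08],"twist":[0,0,0.9]},{"offset":[0.002,0.083,0.13],"twist":[0,0,0.9]},{"offset":[0.002,0.083,0.17],"twist":[0,0,0.9]},{"offset":[0.002,0.083,0.21],"twist":[0,0,0.9]},{"offset":[0.002,0.083,0.23],"twist":[0,0,0.9]},{"offset":[0.002,0.083,0.242],"twist":[0,0,0.9]},{"offset":[0.002,0.083,0.242],"twist":[0,0,0.9]},{"offset":[0.002,0.083,0.242],"twist":[0,0,0.9]}]'
python3 -m crank '[{"offset":[0,0,0]},{"offset":[0,0,0]},{"offset":[0,0,0]},{"offset":[0,0,0]},{"offset":[0,0,0]},{"offset":[0,0,0]},{"offset":[0,0,0]},{"offset":[0,0,0]}]' 0 60
```

```text
t: 3.85
tool_pos: [0.6642, -0.0185, 0.1404]
tool_rot: [2.238, 2.201, 0.003]
contact_force: [0.3, 0.6, 0.8]
opening: 0.0857
grip_force: 0.0invalid input at $[0]: expected keys offset, twist
```

```bash
python3 -m crank '[{"offset":[0,0,0],"twist":[0,0,0]},{"offset":[0,0,0],"twist":[0,0,0]},{"offset":[0,0,0],"twist":[0,0,0]},{"offset":[0,0,0],"twist":[0,0,0]},{"offset":[0,0,0],"twist":[0,0,0]},{"offset":[0,0,0],"twist":[0,0,0]},{"offset":[0,0,0],"twist":[0,0,0]},{"offset":[0,0,0],"twist":[0,0,0]}]' 0 60
```

```text
t: 4.85
tool_pos: [0.6607, -0.0182, 0.1375]
tool_rot: [-2.236, -2.2, 0.007]
contact_force: [-8.7, 0.1, 2.1]
opening: 0.0133
grip_force: 60.2
```

```bash
python3 -m crank '[{"offset":[0,-0.003,-0.004],"twist":[0,0,0]},{"offset":[0,-0.003,-0.01],"twist":[0,0,0]},{"offset":[0,-0.003,-0.017],"twist":[0,0,0]},{"offset":[0,-0.003,-0.024],"twist":[0,0,0]},{"offset":[0,-0.003,-0.031],"twist":[0,0,0]},{"offset":[0,-0.003,-0.038],"twist":[0,0,0]},{"offset":[0,-0.003,-0.045],"twist":[0,0,0]},{"offset":[0,-0.003,-0.051],"twist":[0,0,0]},{"offset":[0,-0.003,-0.056],"twist":[0,0,0]},{"offset":[0,-0.003,-0.060],"twist":[0,0,0]},{"offset":[0,-0.003,-0.063],"twist":[0,0,0]},{"offset":[0,-0.003,-0.063],"twist":[0,0,0]},{"offset":[0,-0.003,-0.063],"twist":[0,0,0]}]'
```

```text
t: 6.48
tool_pos: [0.6606, -0.0181, 0.1903]
tool_rot: [-2.239, -2.202, -0.001]
contact_force: [25.4, -1.5, -36.7]
opening: 0.013
grip_force: 60.6
```

```bash
python3 -m crank '[{"offset":[0,0.002,0.0],"twist":[0,0,0]},{"offset":[0,0.003,0],"twist":[0,0,0]},{"offset":[0,0.003,0],"twist":[0,0,0]},{"offset":[0,0.003,0],"twist":[0,0,0]}]'
python3 - <<'E'
from h import *
im=get_image("scene"); b=cv2.resize(im[185:335,235:505],None,fx=2.9,fy=2.9,interpolation=cv2.INTER_CUBIC)
cv2.imwrite("pics/s2.png",b[:,:,::-1])
E
```

```text
t: 6.98
tool_pos: [0.6605, -0.0181, 0.1904]
tool_rot: [-2.235, -2.198, 0.009]
contact_force: [11.5, -1.2, -30.8]
opening: 0.0133
grip_force: 61.5
```

View pics/s2.png

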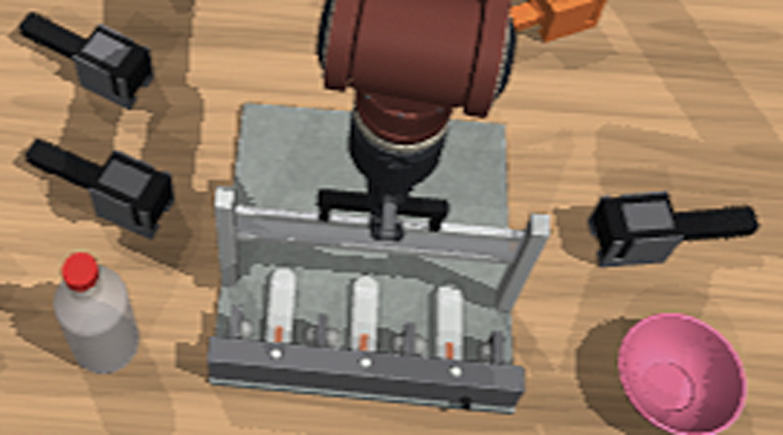

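Run:
```python
from h import *
C=cam("scene"); f=lambda P:((proj(P,C)-[235,185]+.5)*2.9-.5).round(0).tolist()
for h in (.045,.05,.055,.06): print(h,f([rk(0,-.058,.162+h),rk(0,.058,.162+h),rk(0,-.131,.118+h),rk(0,.131,.118+h)]))
print(f([rk(0,-.141,.202),rk(0,.141,.202)]))
```

```text
0.045 [[315.0, 205.0], [446.0, 216.0], [235.0, 219.0], [519.0, 244.0]]
0.05 [[315.0, 202.0], [446.0, 214.0], [234.0, 216.0], [520.0, 242.0]]
0.055 [[315.0, 200.0], [447.0, 211.0], [234.0, 214.0], [522.0, 240.0]]
0.06 [[315.0, 197.0], [448.0, 209.0], [234.0, 211.0], [523.0, 237.0]]
[[222.0, 199.0], [539.0, 227.0]]
```

```bash
python3 -m crank '[{"offset":[0,0.002,-0.002],"twist":[0,0,0]},{"offset":[0,0.002,-0.004],"twist":[0,0,0]},{"offset":[0,0.002,-0.006],"twist":[0,0,0]},{"offset":[0,0.002,-0.006],"twist":[0,0,0]}]' - 100
```

```text
t: 7.52
tool_pos: [0.6603, -0.0181, 0.1905]
tool_rot: [-2.231, -2.194, 0.016]
contact_force: [12.8, -2.0, -44.5]
opening: 0.0125
grip_force: 97.7
```

```bash
python3 -m crank '[{"offset":[0,0.0,0.005],"twist":[0,0,0]},{"offset":[0,0.0,0.010],"twist":[0,0,0]},{"offset":[0,0,0.014],"twist":[0,0,0]},{"offset":[0,0,0.014],"twist":[0,0,0]}]' - 40
python3 -m crank '[{"offset":[0,0,0],"twist":[0,0,0]},{"offset":[0,0,0],"twist":[0,0,0]},{"offset":[0,0,0],"twist":[0,0,0]},{"offset":[0,0,0],"twist":[0,0,0]},{"offset":[0,0,-0.02],"twist":[0,0,0]},{"offset":[0,0,-0.06],"twist":[0,0,0]},{"offset":[0,-0.04,-0.10],"twist":[0,0,0]},{"offset":[0,-0.08,-0.14],"twist":[0,0,0]},{"offset":[0,-0.11,-0.17],"twist":[0,0,0]},{"offset":[0,-0.12,-0.19],"twist":[0,0,0]},{"offset":[0,-0.12,-0.19],"twist":[0,0,0]},{"offset":[0,-0.12,-0.19],"twist":[0,0,0]}]' 1
python3 - <<'E'
from h import *
o=get_obs(); im=get_image("wrist"); C=cam("wrist",(o["tool_pos"],o["tool_rot"]))
for h in (0,.05,.06):
    q=proj([rk(0,y,.162+h) for y in(-.058,.058)],C).round().astype(int); print(h,q.tolist())
cv2.imwrite("pics/w2.png",im[:,:,::-1])
E
```

```text
t: 8.02
tool_pos: [0.6606, -0.0181, 0.1903]
tool_rot: [-2.233, -2.197, 0.014]
contact_force: [-11.5, -1.8, -11.9]
opening: 0.0127
grip_force: 102.5
t: 9.52
tool_pos: [0.5454, -0.0163, 0.3817]
tool_rot: [-2.238, -2.202, 0.002]
contact_force: [0.1, 0.6, 0.3]
opening: 0.0854
grip_force: 0.0
0 [[420, 221], [425, 129]]
0.05 [[431, 235], [440, 131]]
0.06 [[434, 239], [443, 132]]
```

View pics/w2.png

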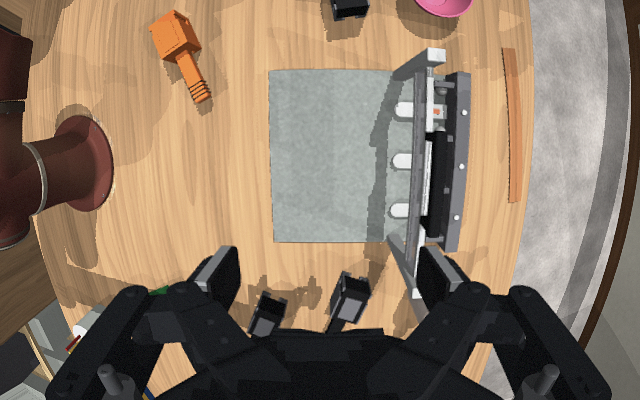

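```bash
python3 -c "
from h import *
v=np.load('rack.npy');v[0]=.661;np.save('rack.npy',v)
go((.578,.258,.26),99)"
```

```text
offset [0.2747, 0.0287, 0.1211] twist [-0.19, -0.05, -9.93] | t 9.6 yaw 89.1 F [-0.1  0.5  0. ]
```

```bash
python3 -m crank '[{"offset":[0.03,0.003,0.01],"twist":[0,0,-2]},{"offset":[0.08,0.01,0.02],"twist":[0,0,-5]},{"offset":[0.135,0.015,0.03],"twist":[0,0,-10]},{"offset":[0.19,0.02,0.05],"twist":[0,0,-10]},{"offset":[0.24,0.028,0.08],"twist":[0,0,-10]},{"offset":[0.265,0.029,0.11],"twist":[0,0,-10]},{"offset":[0.275,0.029,0.121],"twist":[0,0,-10]},{"offset":[0.275,0.029,0.121],"twist":[0,0,-10]},{"offset":[0.275,0.029,0.121],"twist":[0,0,-10]}]'
cat > look.py <<'E'
# look.py name x y yawdeg : fit the pack silhouette in a wrist picture, save overlay
from h import *
import sys
name=sys.argv[1]; x0=[float(sys.argv[2]),float(sys.argv[3]),np.radians(float(sys.argv[4]))]; z=float(sys.argv[5]) if len(sys.argv)>5 else .031
o=get_obs(); im=get_image("wrist"); C=cam("wrist",(o["tool_pos"],o["tool_rot"]))
ds=cut_out("p1_c","wrist") or cut_out("p2_c","wrist"); c0=proj([[x0[0],x0[1],z]],C)[0]
print("expect",c0.round(),[(round(d["confidence"],2),np.round(d["rect"]).tolist(),int(im[d["region"]].max(1).mean())) for d in ds])
ok=[d for d in ds if np.hypot(*(np.array(d["rect"][:2])-c0))<110]
vis=im.copy()
if ok:
    d=min(ok,key=lambda d:np.hypot(*(np.array(d["rect"][:2])-c0))); r=d["region"].astype(float)
    v,f=fit([(C,r)],PACK,z,x0); print("fit",v.round(4),np.degrees(v[2]).round(2),"err",round(f,3))
    m=(mask(PACK,(v[0],v[1],z,v[2]),C)>.5).astype(np.uint8)
    for mm,col in ((m,(255,0,0)),(d["region"].astype(np.uint8),(0,255,0))):
        cv2.drawContours(vis,cv2.findContours(mm,cv2.RETR_EXTERNAL,cv2.CHAIN_APPROX_NONE)[0],-1,col,1)
cv2.imwrite(f"pics/{name}.png",vis[:,:,::-1])
E
python3 look.py A1 .578 .258 -81
```

```text
t: 10.7
tool_pos: [0.5794, 0.2574, 0.2638]
tool_rot: [2.039, 2.388, 0.002]
contact_force: [-0.2, -0.8, 0.8]
opening: 0.085
grip_force: 0.0
expect [326. 171.] [(0.74, [327.0, 138.0, 49.0, 141.0], 67)]
fit [ 0.5797  0.2582 -1.4015] -80.3 err 0.036
```

View pics/A1.png

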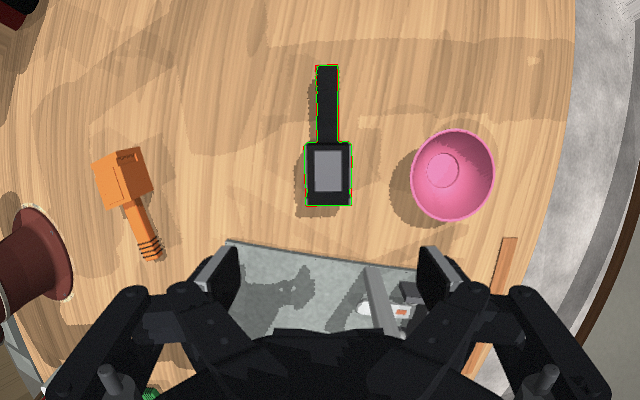

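The fit is tight. The black pack is at (327,175), and the orange look-alike at (125,180) is rejected. Next I grasp the pack.

```bash
python3 -c "
from h import *
go((.5797,.2582,.018),99.7)"
```

```text
offset [0.0007, -0.0002, 0.2461] twist [0.16, -0.01, -0.71] | t 10.8 yaw 99.0 F [-0.5  1.1  0.3]
```

```bash
python3 -m crank '[{"offset":[0,0,0.02],"twist":[0,0,-0.7]},{"offset":[0.001,0,0.06],"twist":[0,0,-0.7]},{"offset":[0.001,0,0.11],"twist":[0,0,-0.7]},{"offset":[0.001,0,0.15],"twist":[0,0,-0.7]},{"offset":[0.001,0,0.19],"twist":[0,0,-0.7]},{"offset":[0.001,0,0.22],"twist":[0,0,-0.7]},{"offset":[0.001,0,0.24],"twist":[0,0,-0.7]},{"offset":[0.001,0,0.246],"twist":[0,0,-0.7]},{"offset":[0.001,0,0.246],"twist":[0,0,-0.7]}]' 1
python3 -m crank '[{"offset":[0,0,0],"twist":[0,0,0]},{"offset":[0,0,0],"twist":[0,0,0]},{"offset":[0,0,0],"twist":[0,0,0]},{"offset":[0,0,0],"twist":[0,0,0]},{"offset":[0,0,0],"twist":[0,0,0]},{"offset":[0,0,0],"twist":[0,0,0]},{"offset":[0,0,-0.01],"twist":[0,0,0]},{"offset":[0,0,-0.025],"twist":[0,0,0]},{"offset":[0,0,-0.04],"twist":[0,0,0]},{"offset":[0,0,-0.05],"twist":[0,0,0]},{"offset":[0,0,-0.05],"twist":[0,0,0]}]' 0 70
python3 -c "
from h import *
print(np.degrees(get_obs()['q']).round(0))
go(rk(-.105,.085,.07),180+np.degrees(np.load('rack.npy')[2]))"
```

```text
t: 11.98
tool_pos: [0.5787, 0.2592, 0.0167]
tool_rot: [2.024, 2.402, 0.001]
contact_force: [-0.4, -0.3, -0.5]
opening: 0.0851
grip_force: 0.0
t: 13.35
tool_pos: [0.5793, 0.2595, 0.068]
tool_rot: [2.023, 2.401, 0.004]
contact_force: [-0.0, -0.7, -3.4]
opening: 0.0535
grip_force: 74.2
[17. 13. 98. -0. 69.  8.]
offset [-0.1863, -0.0542, -0.0022] twist [0.15, 0.09, -79.19] | t 13.3 yaw 99.8 F [-0.  -0.7 -3.4]
```

```bash
python3 -m crank '[{"offset":[-0.01,-0.003,0],"twist":[0,0,-4]},{"offset":[-0.03,-0.01,0],"twist":[0,0,-12]},{"offset":[-0.055,-0.018,0],"twist":[0,0,-20]},{"offset":[-0.08,-0.025,0],"twist":[0,0,-29]},{"offset":[-0.105,-0.032,0],"twist":[0,0,-38]},{"offset":[-0.13,-0.039,0],"twist":[0,0,-47]},{"offset":[-0.15,-0.045,0],"twist":[0,0,-56]},{"offset":[-0.17,-0.05,0],"twist":[0,0,-65]},{"offset":[-0.182,-0.054,0],"twist":[0,0,-73]},{"offset":[-0.186,-0.054,0],"twist":[0,0,-78]},{"offset":[-0.186,-0.054,0],"twist":[0,0,-79.2]},{"offset":[-0.186,-0.054,0],"twist":[0,0,-79.2]},{"offset":[-0.186,-0.054,0],"twist":[0,0,-79.2]}]'
cat > inr.py <<'E'
from h import *
import sys
o=get_obs();v=np.load("rack.npy");c,s=np.cos(v[2]),np.sin(v[2]);d=o["tool_pos"][:2]-v[:2]
print("tool in rack",np.round([c*d[0]+s*d[1],-s*d[0]+c*d[1],o["tool_pos"][2]],4),"yaw",np.degrees(yaw_of(o)-v[2]).round(2),"open",round(o["opening"],4),"F",o["contact_force"].round(1),"t",o["t"])
if len(sys.argv)>1:
    a=[float(x) for x in sys.argv[1:5]]; go(rk(*a[:3]),a[3]+np.degrees(v[2]))
E
python3 inr.py -.065 .085 .030 180
```

```text
t: 14.98
tool_pos: [0.5566, 0.067, 0.0662]
tool_rot: [-0.029, -3.141, -0.0]
contact_force: [-0.2, -0.3, -3.7]
opening: 0.0531
grip_force: 74.3
tool in rack [-0.106   0.0853  0.0662] yaw 180.0 open 0.0531 F [-0.2 -0.3 -3.7] t 14.975
offset [-0.041, -0.0003, 0.0362] twist [0.0, -0.01, -0.0] | t 15.0 yaw 179.0 F [-0.2 -0.3 -3.7]
```

```bash
python3 -m crank '[{"offset":[-0.015,0,0],"twist":[0,0,0]},{"offset":[-0.035,0,0.005],"twist":[0,0,0]},{"offset":[-0.041,0,0.015],"twist":[0,0,0]},{"offset":[-0.041,0,0.024],"twist":[0,0,0]},{"offset":[-0.041,0,0.031],"twist":[0,0,0]},{"offset":[-0.041,0,0.035],"twist":[0,0,0]},{"offset":[-0.041,0,0.037],"twist":[0,0,0]},{"offset":[-0.041,0,0.037],"twist":[0,0,0]},{"offset":[-0.041,0,0.037],"twist":[0,0,0]}]'
python3 inr.py
```

```text
t: 16.1
tool_pos: [0.598, 0.066, 0.0301]
tool_rot: [0.028, 3.141, 0.0]
contact_force: [-3.4, -0.7, 3.0]
opening: 0.0531
grip_force: 74.5
tool in rack [-0.0646  0.0851  0.0301] yaw 180.02 open 0.0531 F [-3.4 -0.7  3. ] t 16.1
```

```bash
python3 -m crank '[{"offset":[0,0,-0.001],"twist":[0,0,0]},{"offset":[0,0,-0.001],"twist":[0,0,0]},{"offset":[0,0,-0.001],"twist":[0,0,0]},{"offset":[0,0,-0.001],"twist":[0,0,0]},{"offset":[0.015,0,-0.001],"twist":[0,0,0]},{"offset":[0.045,0,0],"twist":[0,0,0]},{"offset":[0.08,0,0.003],"twist":[0,0,0]},{"offset":[0.1,0,0.006],"twist":[0,0,0]},{"offset":[0.108,0,0.006],"twist":[0,0,0]},{"offset":[0.108,0,0.006],"twist":[0,0,0]},{"offset":[0.108,0,0.006],"twist":[0,0,0]}]' 1
python3 inr.py
python3 - <<'E'
from h import *
o=get_obs(); im=get_image("wrist"); cv2.imwrite("pics/A2.png",im[:,:,::-1])
E
```

```text
t: 17.48
tool_pos: [0.4907, 0.0678, 0.0239]
tool_rot: [0.029, 3.14, 0.0]
contact_force: [0.3, -1.0, 0.6]
opening: 0.0854
grip_force: 0.0
tool in rack [-0.1719  0.085   0.0239] yaw 180.0 open 0.0854 F [ 0.3 -1.   0.6] t 17.475
```

View pics/A2.png

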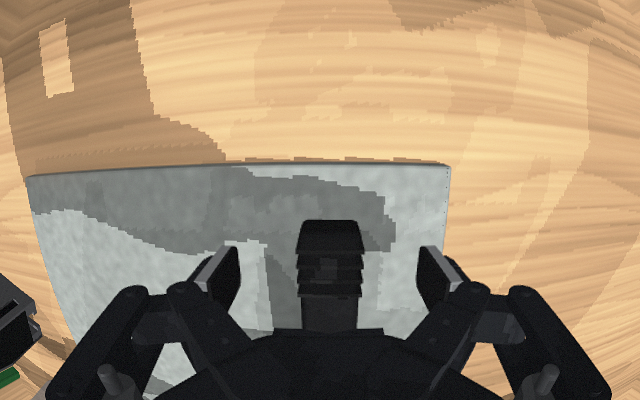

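The handle is centred between the fingers at (330,255). I'll grip it and slide the pack onto the rail.

```bash
python3 -m crank '[{"offset":[0,0,0],"twist":[0,0,0]},{"offset":[0,0,0],"twist":[0,0,0]},{"offset":[0,0,0],"twist":[0,0,0]},{"offset":[0,0,0],"twist":[0,0,0]},{"offset":[0,0,0],"twist":[0,0,0]},{"offset":[0,0,0],"twist":[0,0,0]},{"offset":[0,0,0],"twist":[0,0,0]},{"offset":[-0.004,0,0],"twist":[0,0,0]},{"offset":[-0.012,0,0],"twist":[0,0,0]},{"offset":[-0.02,0,0],"twist":[0,0,0]},{"offset":[-0.027,0,0],"twist":[0,0,0]},{"offset":[-0.034,0,0],"twist":[0,0,0]},{"offset":[-0.041,0,0],"twist":[0,0,0]},{"offset":[-0.048,0,0],"twist":[0,0,0]},{"offset":[-0.055,0,0],"twist":[0,0,0]},{"offset":[-0.06,0,0],"twist":[0,0,0]},{"offset":[-0.06,0,0],"twist":[0,0,0]}]' 0 90
python3 inr.py
```

```text
t: 19.65
tool_pos: [0.5508, 0.0668, 0.0233]
tool_rot: [0.028, 3.139, 0.0]
contact_force: [0.2, -1.2, 1.7]
opening: 0.0245
grip_force: 88.3
tool in rack [-0.1118  0.085   0.0233] yaw 180.01 open 0.0245 F [ 0.2 -1.2  1.7] t 19.65
```

```bash
python3 -m crank '[{"offset":[-0.006,0,0],"twist":[0,0,0]},{"offset":[-0.013,0,0],"twist":[0,0,0]},{"offset":[-0.02,0,0],"twist":[0,0,0]},{"offset":[-0.026,0,0],"twist":[0,0,0]},{"offset":[-0.031,0,0],"twist":[0,0,0]},{"offset":[-0.035,0,0],"twist":[0,0,0]},{"offset":[-0.039,0,0],"twist":[0,0,0]},{"offset":[-0.043,0,0],"twist":[0,0,0]},{"offset":[-0.047,0,0],"twist":[0,0,0]},{"offset":[-0.05,0,0],"twist":[0,0,0]},{"offset":[-0.052,0,0],"twist":[0,0,0]},{"offset":[-0.052,0,0],"twist":[0,0,0]},{"offset":[-0.052,0,0],"twist":[0,0,0]}]'
python3 inr.py
```

```text
t: 21.28
tool_pos: [0.5994, 0.0666, 0.023]
tool_rot: [-0.027, -3.135, -0.001]
contact_force: [-13.9, 1.8, 11.7]
opening: 0.0246
grip_force: 89.6
tool in rack [-0.0631  0.0857  0.023 ] yaw 180.06 open 0.0246 F [-13.9   1.8  11.7] t 21.275
```

```bash
python3 -m crank '[{"offset":[-0.002,0,0],"twist":[0,0,0]},{"offset":[-0.004,0,0],"twist":[0,0,0]},{"offset":[-0.006,0,0],"twist":[0,0,0]},{"offset":[-0.006,0,0],"twist":[0,0,0]}]'
python3 inr.py
```

```text
t: 21.78
tool_pos: [0.6001, 0.0665, 0.0226]
tool_rot: [-0.028, -3.12, -0.001]
contact_force: [-33.1, 2.0, 26.3]
opening: 0.0245
grip_force: 92.0
tool in rack [-0.0625  0.0856  0.0226] yaw 180.02 open 0.0245 F [-33.1   2.   26.3] t 21.775
```

```bash
python3 -m crank '[{"offset":[0.004,0,0],"twist":[0,0,0]},{"offset":[0.006,0,0],"twist":[0,0,0]},{"offset":[0.006,0,0],"twist":[0,0,0]}]'
python3 inr.py
python3 -m crank '[{"offset":[0,0,0],"twist":[0,0,0]},{"offset":[0,0,0],"twist":[0,0,0]},{"offset":[0,0,0],"twist":[0,0,0]},{"offset":[0,0,0],"twist":[0,0,0]},{"offset":[0.01,0,-0.02],"twist":[0,0,0]},{"offset":[0.03,0,-0.06],"twist":[0,0,0]},{"offset":[0.06,0,-0.11],"twist":[0,0,0]},{"offset":[0.09,0,-0.16],"twist":[0,0,0]},{"offset":[0.12,0,-0.20],"twist":[0,0,0]},{"offset":[0.13,0,-0.23],"twist":[0,0,0]},{"offset":[0.13,0,-0.23],"twist":[0,0,0]}]' 1
python3 -c "
from h import *
go((.418,-.319,.26),64)"
```

```text
t: 22.15
tool_pos: [0.6002, 0.0663, 0.0225]
tool_rot: [-0.028, -3.138, -0.001]
contact_force: [-7.9, 2.3, 4.9]
opening: 0.0246
grip_force: 88.8
tool in rack [-0.0624  0.0854  0.0225] yaw 180.02 open 0.0246 F [-7.9  2.3  4.9] t 22.15
t: 23.52
tool_pos: [0.473, 0.0683, 0.2569]
tool_rot: [0.028, 3.134, -0.0]
contact_force: [0.1, 0.2, -0.4]
opening: 0.0853
grip_force: 0.0
offset [0.048, -0.3882, -0.0035] twist [0.43, 0.27, 114.97] | t 23.5 yaw 179.0 F [ 0.1  0.2 -0.4]
```

```bash
python3 -m crank '[{"offset":[0.003,-0.02,0],"twist":[0.3,0.2,5]},{"offset":[0.01,-0.05,0],"twist":[0.4,0.3,14]},{"offset":[0.015,-0.085,0],"twist":[0.4,0.3,24]},{"offset":[0.02,-0.12,0],"twist":[0.4,0.3,34]},{"offset":[0.02,-0.16,0],"twist":[0.4,0.3,44]},{"offset":[0.025,-0.2,0],"twist":[0.4,0.3,54]},{"offset":[0.03,-0.24,0],"twist":[0.4,0.3,64]},{"offset":[0.035,-0.28,0],"twist":[0.4,0.3,74]},{"offset":[0.04,-0.32,0],"twist":[0.4,0.3,84]},{"offset":[0.045,-0.35,0],"twist":[0.4,0.3,94]},{"offset":[0.048,-0.375,0],"twist":[0.4,0.3,104]},{"offset":[0.048,-0.388,0],"twist":[0.4,0.3,112]},{"offset":[0.048,-0.388,0],"twist":[0.4,0.3,115]},{"offset":[0.048,-0.388,0],"twist":[0.4,0.3,115]},{"offset":[0.048,-0.388,0],"twist":[0.4,0.3,115]}]'
python3 look.py C1 .418 -.319 64
```

```text
t: 25.4
tool_pos: [0.4166, -0.3186, 0.2521]
tool_rot: [-2.659, -1.662, 0.01]
contact_force: [-0.1, -0.7, 0.1]
opening: 0.0857
grip_force: 0.0
expect [330. 173.] []
```

```bash
cat > look2.py <<'E'
# look2.py name x y yawdeg [z]: dark-pixel segmentation in rows < 240 (above the hand), fit the pack there
from h import *
import sys
name=sys.argv[1]; x0=[float(sys.argv[2]),float(sys.argv[3]),np.radians(float(sys.argv[4]))]; z=float(sys.argv[5]) if len(sys.argv)>5 else .031
o=get_obs(); im=get_image("wrist"); C=cam("wrist",(o["tool_pos"],o["tool_rot"]))
ds=cut_out("p3_c","wrist")
c0=proj([[x0[0],x0[1],z]],C)[0].round().astype(int); print("expect",c0,[(round(d["confidence"],2),np.round(d["rect"]).tolist()) for d in ds])
V=np.zeros((400,640));V[:240]=1
m=((im.max(2)<130)&(np.ptp(im.astype(int),axis=2)<25)).astype(np.uint8); m[240:]=0
m=cv2.morphologyEx(m,cv2.MORPH_CLOSE,np.ones((5,5),np.uint8))
n,l=cv2.connectedComponents(m);k=l[c0[1]-8:c0[1]+9,c0[0]-8:c0[0]+9];r=(l==np.bincount(k[k>0]).argmax()).astype(float)
f=lambda v:np.abs(mask(PACK,(v[0],v[1],z,v[2]),C,2)*V-r).sum()/r.sum()
for st in (.02,.006,.003):
    s=minimize(f,x0,method="Nelder-Mead",options=dict(initial_simplex=[x0]+[np.array(x0)+d for d in np.diag([st,st,st*8])],xatol=1e-4,fatol=1e-4));x0=s.x
v=s.x;print("area",int(r.sum()),"fit",v.round(4),np.degrees(v[2]).round(2),"err",round(s.fun,3))
vis=im.copy()
for mm,col in (((mask(PACK,(v[0],v[1],z,v[2]),C)>.5).astype(np.uint8),(255,0,0)),(r.astype(np.uint8),(0,255,0))):
    cv2.drawContours(vis,cv2.findContours(mm,cv2.RETR_EXTERNAL,cv2.CHAIN_APPROX_NONE)[0],-1,col,1)
cv2.imwrite(f"pics/{name}.png",vis[:,:,::-1])
E
python3 look2.py C1 .418 -.319 64
```

```text
expect [330 173] [(0.69, [331.0, 209.0, 52.0, 131.0])]Traceback (most recent call last):
  File "look2.py", line 11, in <module>
    n,l=cv2.connectedComponents(m);k=l[c0[1]-8:c0[1]+9,c0[0]-8:c0[0]+9];r=(l==np.bincount(k[k>0]).argmax()).astype(float)
                                                                              ~~~~~~~~~~~~~~~~~~~~~~~~~~^^
ValueError: attempt to get argmax of an empty sequence
```

View pics/C1.png

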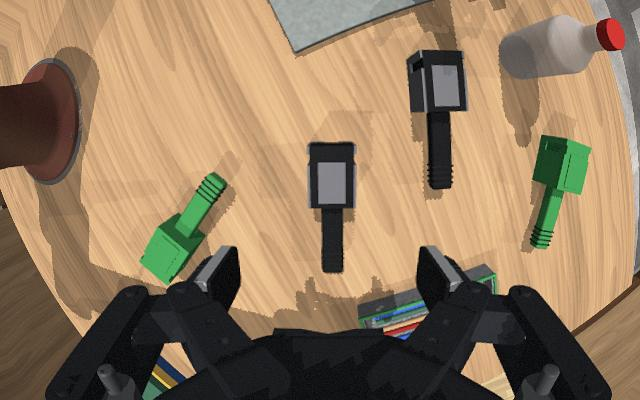

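The pack wanted now (C) is at (331,205) and B is at (437,110). The green look-alikes are at (185,230) and (560,185). The whole pack is visible, so I'll fit it directly.

```bash
sed -i 's/ds=cut_out("p1_c","wrist") or cut_out("p2_c","wrist")/ds=sum((cut_out(q,"wrist") for q in ("p3_c","p2_c")),[])/' look.py
python3 look.py C1 .418 -.319 64
python3 inr.py
```

```text
expect [330. 173.] [(0.73, [331.0, 208.0, 50.0, 132.0], 70)]
fit [ 0.4196 -0.3189  1.1237] 64.38 err 0.044
tool in rack [-0.2387 -0.303   0.2534] yaw 65.03 open 0.085 F [0.6 0.1 0. ] t 25.8
```

```bash
python3 -c "
from h import *
go((.4196,-.3189,.018),64.4)"
```

```text
offset [0.0018, 0.0041, 0.2354] twist [-0.38, 0.15, -0.42] | t 25.8 yaw 64.0 F [0.6 0.1 0. ]
```

```bash
python3 -m crank '[{"offset":[0,0,0.02],"twist":[-0.4,0.1,-0.4]},{"offset":[0.002,0.004,0.06],"twist":[-0.4,0.1,-0.4]},{"offset":[0.002,0.004,0.1],"twist":[-0.4,0.1,-0.4]},{"offset":[0.002,0.004,0.14],"twist":[-0.4,0.1,-0.4]},{"offset":[0.002,0.004,0.18],"twist":[-0.4,0.1,-0.4]},{"offset":[0.002,0.004,0.21],"twist":[-0.4,0.1,-0.4]},{"offset":[0.002,0.004,0.228],"twist":[-0.4,0.1,-0.4]},{"offset":[0.002,0.004,0.235],"twist":[-0.4,0.1,-0.4]},{"offset":[0.002,0.004,0.235],"twist":[-0.4,0.1,-0.4]}]' 1
python3 -m crank '[{"offset":[0,0,0],"twist":[0,0,0]},{"offset":[0,0,0],"twist":[0,0,0]},{"offset":[0,0,0],"twist":[0,0,0]},{"offset":[0,0,0],"twist":[0,0,0]},{"offset":[0,0,0],"twist":[0,0,0]},{"offset":[0,0,0],"twist":[0,0,0]},{"offset":[0,0,-0.01],"twist":[0,0,0]},{"offset":[0,0,-0.025],"twist":[0,0,0]},{"offset":[0,0,-0.04],"twist":[0,0,0]},{"offset":[0,0,-0.05],"twist":[0,0,0]},{"offset":[0,0,-0.05],"twist":[0,0,0]}]' 0 70
python3 -c "
from h import *
print(np.degrees(get_obs()['q']).round(0))"; python3 inr.py -.145 0 .068 0
```

```text
t: 26.92
tool_pos: [0.4199, -0.319, 0.0188]
tool_rot: [2.658, 1.673, -0.001]
contact_force: [-0.4, 0.3, -0.1]
opening: 0.0855
grip_force: 0.0
t: 28.3
tool_pos: [0.4202, -0.3193, 0.0697]
tool_rot: [2.656, 1.672, -0.0]
contact_force: [-0.2, 0.1, -4.6]
opening: 0.0533
grip_force: 74.7
[-45.  -1. 113.  -0.  68. -20.]
tool in rack [-0.2353 -0.3034  0.0697] yaw 65.41 open 0.0533 F [-0.2  0.1 -4.6] t 28.3
offset [0.3135, -0.0441, 0.0011] twist [0.19, -0.0, 65.41] | t 28.3 yaw 64.4 F [-0.2  0.1 -4.6]
```

```bash
python3 -m crank '[{"offset":[0.01,-0.001,0],"twist":[0,0,2]},{"offset":[0.03,-0.004,0],"twist":[0,0,6]},{"offset":[0.055,-0.008,0],"twist":[0,0,11]},{"offset":[0.085,-0.012,0],"twist":[0,0,17]},{"offset":[0.115,-0.016,0],"twist":[0,0,23]},{"offset":[0.145,-0.02,0],"twist":[0,0,29]},{"offset":[0.175,-0.025,0],"twist":[0,0,36]},{"offset":[0.205,-0.029,0],"twist":[0,0,43]},{"offset":[0.235,-0.033,0],"twist":[0,0,50]},{"offset":[0.26,-0.037,0],"twist":[0,0,56]},{"offset":[0.285,-0.04,0],"twist":[0,0,61]},{"offset":[0.303,-0.043,0],"twist":[0.2,0,64]},{"offset":[0.312,-0.044,0],"twist":[0.2,0,65.4]},{"offset":[0.3135,-0.044,0],"twist":[0.2,0,65.4]},{"offset":[0.3135,-0.044,0],"twist":[0.2,0,65.4]}]'
python3 inr.py -.145 0 .0305 0
```

```text
t: 30.18
tool_pos: [0.5151, -0.0171, 0.0676]
tool_rot: [-3.14, 0.028, 0.004]
contact_force: [-0.4, -0.6, -4.6]
opening: 0.0534
grip_force: 74.7
tool in rack [-0.1459  0.0005  0.0676] yaw 0.03 open 0.0534 F [-0.4 -0.6 -4.6] t 30.175
offset [0.001, 0.0006, 0.0371] twist [-0.11, 0.16, 0.03] | t 30.2 yaw -1.0 F [-0.4 -0.6 -4.6]
```

```bash
python3 -m crank '[{"offset":[0.001,0.0005,0.01],"twist":[0,0,0]},{"offset":[0.001,0.0005,0.02],"twist":[0,0,0]},{"offset":[0.001,0.0005,0.029],"twist":[0,0,0]},{"offset":[0.001,0.0005,0.034],"twist":[0,0,0]},{"offset":[0.001,0.0005,0.037],"twist":[0,0,0]},{"offset":[0.001,0.0005,0.037],"twist":[0,0,0]},{"offset":[0.001,0.0005,0.037],"twist":[0,0,0]}]'
python3 inr.py
python3 -m crank '[{"offset":[0,0,0],"twist":[0,0,0]},{"offset":[0,0,0],"twist":[0,0,0]},{"offset":[0,0,0],"twist":[0,0,0]},{"offset":[0,0,0],"twist":[0,0,0]},{"offset":[0,0,-0.02],"twist":[0,0,0]},{"offset":[0,0,-0.06],"twist":[0,0,0]},{"offset":[0,0,-0.10],"twist":[0,0,0]},{"offset":[-0.01,0,-0.12],"twist":[0,0,-5]},{"offset":[-0.03,0,-0.12],"twist":[0,0,-14]},{"offset":[-0.05,0,-0.12],"twist":[0,0,-24]},{"offset":[-0.07,0,-0.12],"twist":[0,0,-34]},{"offset":[-0.09,0,-0.12],"twist":[0,0,-44]},{"offset":[-0.1,0,-0.12],"twist":[0,0,-54]},{"offset":[-0.108,0,-0.12],"twist":[0,0,-64]},{"offset":[-0.108,0,-0.12],"twist":[0,0,-74]},{"offset":[-0.108,0,-0.12],"twist":[0,0,-84]},{"offset":[-0.108,0,-0.12],"twist":[0,0,-92]},{"offset":[-0.108,0,-0.12],"twist":[0,0,-96]},{"offset":[-0.108,0,-0.12],"twist":[0,0,-96]}]' 1
python3 inr.py -.253 0 .12 180
```

```text
t: 31.05
tool_pos: [0.517, -0.0175, 0.0318]
tool_rot: [-3.14, 0.028, 0.001]
contact_force: [-1.6, 0.1, 1.2]
opening: 0.0536
grip_force: 75.0
tool in rack [-1.44e-01  1.00e-04  3.18e-02] yaw 0.01 open 0.0536 F [-1.6  0.1  1.2] t 31.05
t: 33.42
tool_pos: [0.4086, -0.0156, 0.1512]
tool_rot: [-2.122, -2.313, -0.0]
contact_force: [1.2, 0.2, -0.7]
opening: 0.0856
grip_force: 0.0
tool in rack [-0.2524 -0.      0.1512] yaw 95.96 open 0.0856 F [ 1.2  0.2 -0.7] t 33.425
offset [0.0, -0.0005, 0.0312] twist [0.01, -0.17, -84.04] | t 33.4 yaw 94.9 F [ 1.2  0.2 -0.7]
```

```bash
python3 look.py C2 .517 -.0175 -1 .043
python3 -m crank '[{"offset":[0,0,0],"twist":[0,0,-9]},{"offset":[0,0,0],"twist":[0,0,-19]},{"offset":[0,0,0],"twist":[0,0,-29]},{"offset":[0,0,0],"twist":[0,0,-39]},{"offset":[0,0,0],"twist":[0,0,-49]},{"offset":[0,0,0],"twist":[0,0,-59]},{"offset":[0,0,0],"twist":[0,0,-69]},{"offset":[0,0,0],"twist":[0,0,-78]},{"offset":[0,0,0.01],"twist":[0,0,-84]},{"offset":[0,0,0.03],"twist":[0,0,-84]},{"offset":[0,0,0.06],"twist":[0,0,-84]},{"offset":[0,0,0.09],"twist":[0,0,-84]},{"offset":[0,0,0.115],"twist":[0,0,-84]},{"offset":[0,0,0.127],"twist":[0,0,-84]},{"offset":[0,0,0.127],"twist":[0,0,-84]},{"offset":[0,0,0.127],"twist":[0,0,-84]}]'
python3 inr.py -.253 0 .024 180
```

```text
expect [448. 210.] [(0.9, [404.0, 216.0, 204.0, 78.0], 62), (0.74, [494.0, 207.0, 290.0, 341.0], 140), (0.67, [572.0, 151.0, 122.0, 68.0], 42)]
fit [ 0.5192 -0.0181 -0.0202] -1.16 err 0.038
t: 35.58
tool_pos: [0.4094, -0.0156, 0.0253]
tool_rot: [-0.029, -3.141, -0.003]
contact_force: [-0.4, 0.3, 0.2]
opening: 0.0852
grip_force: 0.0
tool in rack [-0.2517  0.      0.0253] yaw 180.0 open 0.0852 F [-0.4  0.3  0.2] t 35.575
offset [0.0013, -0.0, 0.0013] twist [0.09, -0.0, 0.0] | t 35.6 yaw 179.0 F [-0.4  0.3  0.2]
```

```bash
python3 -m crank '[{"offset":[0,0,0.001],"twist":[0,0,0]},{"offset":[0,0,0.001],"twist":[0,0,0]},{"offset":[0,0,0.001],"twist":[0,0,0]},{"offset":[0,0,0.001],"twist":[0,0,0]},{"offset":[0,0,0.001],"twist":[0,0,0]},{"offset":[0,0,0.001],"twist":[0,0,0]},{"offset":[-0.005,0,0.001],"twist":[0,0,0]},{"offset":[-0.018,0,0.001],"twist":[0,0,0]},{"offset":[-0.035,0,0.001],"twist":[0,0,0]},{"offset":[-0.05,0,0.001],"twist":[0,0,0]},{"offset":[-0.065,0,0.001],"twist":[0,0,0]},{"offset":[-0.08,0,0.001],"twist":[0,0,0]},{"offset":[-0.088,0,0.001],"twist":[0,0,0]},{"offset":[-0.095,0,0.001],"twist":[0,0,0]},{"offset":[-0.102,0,0.001],"twist":[0,0,0]},{"offset":[-0.11,0,0.001],"twist":[0,0,0]},{"offset":[-0.118,0,0.001],"twist":[0,0,0]},{"offset":[-0.126,0,0.001],"twist":[0,0,0]},{"offset":[-0.13,0,0.001],"twist":[0,0,0]},{"offset":[-0.13,0,0.001],"twist":[0,0,0]}]' 0 90
python3 inr.py
```

```text
t: 38.08
tool_pos: [0.5388, -0.0179, 0.0234]
tool_rot: [-0.028, -3.14, -0.003]
contact_force: [-1.9, 0.5, 5.7]
opening: 0.0244
grip_force: 88.6
tool in rack [-1.222e-01  1.000e-04  2.340e-02] yaw 180.02 open 0.0244 F [-1.9  0.5  5.7] t 38.075
```

```bash
python3 -m crank '[{"offset":[-0.006,0,0],"twist":[0,0,0]},{"offset":[-0.013,0,0],"twist":[0,0,0]},{"offset":[-0.02,0,0],"twist":[0,0,0]},{"offset":[-0.027,0,0],"twist":[0,0,0]},{"offset":[-0.034,0,0],"twist":[0,0,0]},{"offset":[-0.039,0,0],"twist":[0,0,0]},{"offset":[-0.043,0,0],"twist":[0,0,0]},{"offset":[-0.047,0,0],"twist":[0,0,0]},{"offset":[-0.051,0,0],"twist":[0,0,0]},{"offset":[-0.055,0,0],"twist":[0,0,0]},{"offset":[-0.058,0,0],"twist":[0,0,0]},{"offset":[-0.061,0,0],"twist":[0,0,0]},{"offset":[-0.063,0,0],"twist":[0,0,0]},{"offset":[-0.064,0,0],"twist":[0,0,0]},{"offset":[-0.064,0,0],"twist":[0,0,0]}]'
python3 inr.py
```

```text
t: 39.95
tool_pos: [0.5982, -0.0182, 0.023]
tool_rot: [-0.027, -3.128, -0.005]
contact_force: [-21.6, 1.5, 19.4]
opening: 0.0244
grip_force: 90.3
tool in rack [-0.0629  0.0009  0.023 ] yaw 180.07 open 0.0244 F [-21.6   1.5  19.4] t 39.95
```

```bash
python3 -m crank '[{"offset":[-0.002,0,0],"twist":[0,0,0]},{"offset":[-0.004,0,0],"twist":[0,0,0]},{"offset":[-0.004,0,0],"twist":[0,0,0]}]'
python3 inr.py
python3 -m crank '[{"offset":[0.004,0,0],"twist":[0,0,0]},{"offset":[0.006,0,0],"twist":[0,0,0]},{"offset":[0.007,0,0],"twist":[0,0,0]},{"offset":[0.007,0,0],"twist":[0,0,0]}]'
python3 inr.py
```

```text
t: 40.33
tool_pos: [0.598, -0.0183, 0.0225]
tool_rot: [-0.027, -3.117, -0.005]
contact_force: [-35.4, 0.8, 30.1]
opening: 0.0245
grip_force: 92.2
tool in rack [-0.063   0.0008  0.0225] yaw 180.05 open 0.0245 F [-35.4   0.8  30.1] t 40.325
t: 40.83
tool_pos: [0.5983, -0.0184, 0.0226]
tool_rot: [-0.028, -3.137, -0.004]
contact_force: [-6.0, 1.8, 6.9]
opening: 0.0249
grip_force: 88.9
tool in rack [-0.0628  0.0007  0.0226] yaw 180.02 open 0.0249 F [-6.   1.8  6.9] t 40.825
```

```bash
python3 -m crank '[{"offset":[0,0,0],"twist":[0,0,0]},{"offset":[0,0,0],"twist":[0,0,0]},{"offset":[0,0,0],"twist":[0,0,0]},{"offset":[0,0,0],"twist":[0,0,0]},{"offset":[0.01,0,-0.02],"twist":[0,0,0]},{"offset":[0.03,0,-0.06],"twist":[0,0,0]},{"offset":[0.05,0,-0.11],"twist":[0,0,0]},{"offset":[0.06,0,-0.16],"twist":[0,0,0]},{"offset":[0.07,0,-0.21],"twist":[0,0,0]},{"offset":[0.07,0,-0.26],"twist":[0,0,0]},{"offset":[0.07,0,-0.27],"twist":[0,0,0]},{"offset":[0.07,0,-0.27],"twist":[0,0,0]}]' 1
python3 -c "
from h import *
print(ray((357,115),cam('top'),.19),ray((263,278),cam('scene'),.19))
go((.56,-.29,.30),68)"
```

```text
t: 42.32
tool_pos: [0.5302, -0.0182, 0.2935]
tool_rot: [-0.028, -3.141, -0.003]
contact_force: [0.6, 0.2, -0.2]
opening: 0.0856
grip_force: 0.0
[ 0.72834674 -0.28066455  0.19      ] [ 0.73287325 -0.27785581  0.19      ]
offset [-0.0347, -0.2712, -0.007] twist [0.03, -0.12, 110.96] | t 42.3 yaw 179.0 F [ 0.6  0.2 -0.2]
```

```bash
python3 -m crank '[{"offset":[-0.002,-0.01,0],"twist":[0,0,5]},{"offset":[-0.005,-0.03,0],"twist":[0,0,14]},{"offset":[-0.01,-0.055,0],"twist":[0,0,24]},{"offset":[-0.012,-0.08,0],"twist":[0,0,34]},{"offset":[-0.015,-0.11,0],"twist":[0,0,44]},{"offset":[-0.018,-0.14,0],"twist":[0,0,54]},{"offset":[-0.022,-0.17,0],"twist":[0,0,64]},{"offset":[-0.026,-0.2,0],"twist":[0,0,74]},{"offset":[-0.03,-0.23,0],"twist":[0,0,84]},{"offset":[-0.033,-0.255,0],"twist":[0,0,94]},{"offset":[-0.035,-0.268,0],"twist":[0,0,104]},{"offset":[-0.035,-0.271,0],"twist":[0,0,110]},{"offset":[-0.035,-0.271,0],"twist":[0,0,111]},{"offset":[-0.035,-0.271,0],"twist":[0,0,111]}]'
python3 look.py B1 .581 -.272 68
```

```text
t: 44.08
tool_pos: [0.5596, -0.2892, 0.2907]
tool_rot: [-2.599, -1.755, 0.002]
contact_force: [-0.3, -0.3, -0.2]
opening: 0.0853
grip_force: 0.0
expect [339. 151.] [(0.49, [311.0, 59.0, 271.0, 118.0], 142)]
fit [ 0.609  -0.9909  1.8409] 105.47 err 1.0
```

```bash
sed -i 's/("p3_c","p2_c")/("p1_c","p4_c","p2_c","p3_c")/' look.py; python3 look.py B2 .581 -.272 68
```

```text
expect [338. 151.] [(0.97, [473.0, 235.0, 62.0, 75.0], 126), (0.82, [131.0, 257.0, 67.0, 85.0], 127), (0.72, [100.0, 7.0, 33.0, 14.0], 137), (0.7, [340.0, 186.0, 44.0, 122.0], 69), (0.62, [310.0, 60.0, 270.0, 119.0], 142), (0.46, [465.0, 120.0, 102.0, 62.0], 152)]
fit [ 0.5813 -0.2722  1.2109] 69.38 err 0.034
```

View pics/B2.png

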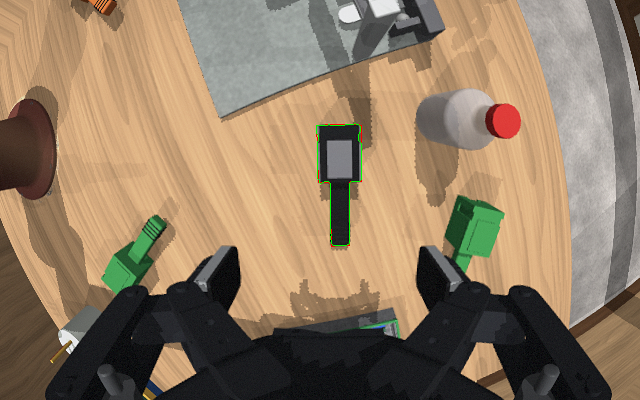

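The black pack at (340,185) fits well, with the bottle at (465,120) and green look-alikes at (473,235) and (131,257). I'll grasp it next.

```bash
python3 -c "
from h import *
go((.5813,-.2722,.018),69.4)"
```

```text
offset [0.0238, 0.0138, 0.2745] twist [-0.14, -0.06, -1.42] | t 44.5 yaw 68.0 F [-0.1  0.7 -0.7]
```

```bash
python3 -m crank '[{"offset":[0.01,0.006,0.02],"twist":[0,0,-1.4]},{"offset":[0.024,0.014,0.06],"twist":[0,0,-1.4]},{"offset":[0.024,0.014,0.11],"twist":[0,0,-1.4]},{"offset":[0.024,0.014,0.16],"twist":[0,0,-1.4]},{"offset":[0.024,0.014,0.21],"twist":[0,0,-1.4]},{"offset":[0.024,0.014,0.245],"twist":[0,0,-1.4]},{"offset":[0.024,0.014,0.265],"twist":[0,0,-1.4]},{"offset":[0.024,0.014,0.274],"twist":[0,0,-1.4]},{"offset":[0.024,0.014,0.274],"twist":[0,0,-1.4]},{"offset":[0.024,0.014,0.274],"twist":[0,0,-1.4]}]' 1
python3 -m crank '[{"offset":[0,0,0],"twist":[0,0,0]},{"offset":[0,0,0],"twist":[0,0,0]},{"offset":[0,0,0],"twist":[0,0,0]},{"offset":[0,0,0],"twist":[0,0,0]},{"offset":[0,0,0],"twist":[0,0,0]},{"offset":[0,0,0],"twist":[0,0,0]},{"offset":[0,0,-0.01],"twist":[0,0,0]},{"offset":[0,0,-0.025],"twist":[0,0,0]},{"offset":[0,0,-0.04],"twist":[0,0,0]},{"offset":[0,0,-0.05],"twist":[0,0,0]},{"offset":[0,0,-0.05],"twist":[0,0,0]}]' 0 70
python3 inr.py -.145 -.085 .068 0
```

```text
t: 45.72
tool_pos: [0.5827, -0.2729, 0.0203]
tool_rot: [2.583, 1.788, 0.001]
contact_force: [0.6, -0.3, -0.0]
opening: 0.0851
grip_force: 0.0
t: 47.1
tool_pos: [0.5824, -0.2728, 0.0701]
tool_rot: [-2.583, -1.788, -0.001]
contact_force: [0.7, 0.1, -2.7]
opening: 0.0534
grip_force: 74.0
tool in rack [-0.074  -0.254   0.0701] yaw 70.41 open 0.0534 F [ 0.7  0.1 -2.7] t 47.1
offset [0.1354, -0.1236, 0.0021] twist [-0.01, -0.04, 70.41] | t 47.1 yaw 69.4 F [ 0.7  0.1 -2.7]
```

```bash
python3 -m crank '[{"offset":[0.005,-0.008,0],"twist":[0,0,4]},{"offset":[0.015,-0.025,0],"twist":[0,0,12]},{"offset":[0.03,-0.04,0],"twist":[0,0,20]},{"offset":[0.045,-0.055,0],"twist":[0,0,29]},{"offset":[0.062,-0.07,0],"twist":[0,0,38]},{"offset":[0.08,-0.085,0],"twist":[0,0,47]},{"offset":[0.1,-0.1,0],"twist":[0,0,56]},{"offset":[0.118,-0.113,0],"twist":[0,0,64]},{"offset":[0.13,-0.121,0],"twist":[0,0,69]},{"offset":[0.1354,-0.1236,0],"twist":[0,0,70.4]},{"offset":[0.1354,-0.1236,0],"twist":[0,0,70.4]},{"offset":[0.1354,-0.1236,0],"twist":[0,0,70.4]}]'
python3 inr.py -.145 -.085 .0325 0
```

```text
t: 48.6
tool_pos: [0.5138, -0.1025, 0.0689]
tool_rot: [-3.14, 0.028, 0.003]
contact_force: [0.2, -0.2, -2.1]
opening: 0.0532
grip_force: 74.0
tool in rack [-0.1457 -0.0849  0.0689] yaw 0.03 open 0.0532 F [ 0.2 -0.2 -2.1] t 48.6
offset [0.0008, 0.0001, 0.0364] twist [-0.1, 0.11, 0.03] | t 48.6 yaw -1.0 F [ 0.2 -0.2 -2.1]
```

```bash
python3 -m crank '[{"offset":[0.001,0,0.01],"twist":[0,0,0]},{"offset":[0.001,0,0.02],"twist":[0,0,0]},{"offset":[0.001,0,0.029],"twist":[0,0,0]},{"offset":[0.001,0,0.034],"twist":[0,0,0]},{"offset":[0.001,0,0.0365],"twist":[0,0,0]},{"offset":[0.001,0,0.037],"twist":[0,0,0]},{"offset":[0.001,0,0.037],"twist":[0,0,0]}]'
python3 inr.py
python3 -m crank '[{"offset":[0,0,0],"twist":[0,0,0]},{"offset":[0,0,0],"twist":[0,0,0]},{"offset":[0,0,0],"twist":[0,0,0]},{"offset":[0,0,0],"twist":[0,0,0]},{"offset":[0,0,-0.02],"twist":[0,0,0]},{"offset":[0,0,-0.06],"twist":[0,0,0]},{"offset":[0,0,-0.10],"twist":[0,0,0]},{"offset":[-0.01,0,-0.12],"twist":[0,0,-5]},{"offset":[-0.03,0,-0.12],"twist":[0,0,-14]},{"offset":[-0.05,0,-0.12],"twist":[0,0,-24]},{"offset":[-0.07,0,-0.12],"twist":[0,0,-34]},{"offset":[-0.09,0,-0.12],"twist":[0,0,-44]},{"offset":[-0.1,0,-0.12],"twist":[0,0,-54]},{"offset":[-0.108,0,-0.12],"twist":[0,0,-64]},{"offset":[-0.108,0,-0.12],"twist":[0,0,-74]},{"offset":[-0.108,0,-0.12],"twist":[0,0,-84]},{"offset":[-0.108,0,-0.12],"twist":[0,0,-92]},{"offset":[-0.108,0,-0.12],"twist":[0,0,-96]},{"offset":[-0.108,0,-0.12],"twist":[0,0,-96]}]' 1
python3 look.py B3 .517 -.1025 -1 .043
python3 inr.py -.253 -.085 .024 180
```

```text
t: 49.48
tool_pos: [0.5148, -0.102, 0.0322]
tool_rot: [-3.14, 0.028, 0.002]
contact_force: [-0.5, -0.6, -3.3]
opening: 0.0538
grip_force: 74.3
tool in rack [-0.1447 -0.0844  0.0322] yaw 0.01 open 0.0538 F [-0.5 -0.6 -3.3] t 49.475
t: 51.85
tool_pos: [0.4067, -0.1002, 0.1521]
tool_rot: [-2.122, -2.313, -0.0]
contact_force: [-0.4, -0.7, -0.4]
opening: 0.0856
grip_force: 0.0
expect [449. 210.] [(0.58, [500.0, 181.0, 281.0, 362.0], 135), (0.91, [404.0, 211.0, 201.0, 81.0], 61), (0.63, [506.0, 394.0, 18.0, 12.0], 72), (0.61, [169.0, 350.0, 21.0, 21.0], 98), (0.87, [578.0, 70.0, 117.0, 82.0], 38), (0.65, [616.0, 172.0, 48.0, 305.0], 107), (0.79, [571.0, 153.0, 122.0, 66.0], 42)]
fit [ 0.5156 -0.1026 -0.0177] -1.02 err 0.038
tool in rack [-0.2527 -0.0846  0.1521] yaw 95.98 open 0.0853 F [ 0.7  0.6 -0.5] t 52.1
offset [-0.0006, -0.0001, 0.1281] twist [0.01, -0.18, -84.02] | t 52.1 yaw 94.9 F [ 0.7  0.6 -0.5]
```

```bash
python3 -m crank '[{"offset":[0,0,0],"twist":[0,0,-9]},{"offset":[0,0,0],"twist":[0,0,-19]},{"offset":[0,0,0],"twist":[0,0,-29]},{"offset":[0,0,0],"twist":[0,0,-39]},{"offset":[0,0,0],"twist":[0,0,-49]},{"offset":[0,0,0],"twist":[0,0,-59]},{"offset":[0,0,0],"twist":[0,0,-69]},{"offset":[0,0,0],"twist":[0,0,-78]},{"offset":[0,0,0.01],"twist":[0,0,-84]},{"offset":[0,0,0.03],"twist":[0,0,-84]},{"offset":[0,0,0.06],"twist":[0,0,-84]},{"offset":[0,0,0.09],"twist":[0,0,-84]},{"offset":[0,0,0.115],"twist":[0,0,-84]},{"offset":[0,0,0.128],"twist":[0,0,-84]},{"offset":[0,0,0.128],"twist":[0,0,-84]},{"offset":[0,0,0.128],"twist":[0,0,-84]}]'
python3 inr.py -.253 -.085 .024 180
python3 -m crank '[{"offset":[0,0,0],"twist":[0,0,0]},{"offset":[0,0,0],"twist":[0,0,0]},{"offset":[0,0,0],"twist":[0,0,0]},{"offset":[0,0,0],"twist":[0,0,0]},{"offset":[0,0,0],"twist":[0,0,0]},{"offset":[0,0,0],"twist":[0,0,0]},{"offset":[-0.005,0,0],"twist":[0,0,0]},{"offset":[-0.018,0,0],"twist":[0,0,0]},{"offset":[-0.035,0,0],"twist":[0,0,0]},{"offset":[-0.05,0,0],"twist":[0,0,0]},{"offset":[-0.065,0,0],"twist":[0,0,0]},{"offset":[-0.08,0,0],"twist":[0,0,0]},{"offset":[-0.088,0,0],"twist":[0,0,0]},{"offset":[-0.095,0,0],"twist":[0,0,0]},{"offset":[-0.102,0,0],"twist":[0,0,0]},{"offset":[-0.11,0,0],"twist":[0,0,0]},{"offset":[-0.118,0,0],"twist":[0,0,0]},{"offset":[-0.126,0,0],"twist":[0,0,0]},{"offset":[-0.13,0,0],"twist":[0,0,0]},{"offset":[-0.13,0,0],"twist":[0,0,0]}]' 0 90
python3 inr.py
```

```text
t: 54.1
tool_pos: [0.4074, -0.1004, 0.0252]
tool_rot: [-0.028, -3.141, -0.002]
contact_force: [-0.9, 0.2, 0.4]
opening: 0.0851
grip_force: 0.0
tool in rack [-0.2521 -0.0848  0.0252] yaw 180.01 open 0.0851 F [-0.9  0.2  0.4] t 54.1
offset [0.0009, -0.0002, 0.0012] twist [0.07, -0.01, 0.01] | t 54.1 yaw 179.0 F [-0.9  0.2  0.4]
t: 56.6
tool_pos: [0.5371, -0.1025, 0.0242]
tool_rot: [-0.028, -3.14, -0.003]
contact_force: [-1.8, -0.0, 5.2]
opening: 0.0246
grip_force: 88.6
tool in rack [-0.1224 -0.0845  0.0242] yaw 180.01 open 0.0246 F [-1.8 -0.   5.2] t 56.6
```

```bash
python3 -m crank '[{"offset":[-0.006,0,0],"twist":[0,0,0]},{"offset":[-0.013,0,0],"twist":[0,0,0]},{"offset":[-0.02,0,0],"twist":[0,0,0]},{"offset":[-0.027,0,0],"twist":[0,0,0]},{"offset":[-0.034,0,0],"twist":[0,0,0]},{"offset":[-0.039,0,0],"twist":[0,0,0]},{"offset":[-0.043,0,0],"twist":[0,0,0]},{"offset":[-0.047,0,0],"twist":[0,0,0]},{"offset":[-0.051,0,0],"twist":[0,0,0]},{"offset":[-0.055,0,0],"twist":[0,0,0]},{"offset":[-0.058,0,0],"twist":[0,0,0]},{"offset":[-0.061,0,0],"twist":[0,0,0]},{"offset":[-0.063,0,0],"twist":[0,0,0]},{"offset":[-0.064,0,0],"twist":[0,0,0]},{"offset":[-0.064,0,0],"twist":[0,0,0]}]'
python3 inr.py
python3 -m crank '[{"offset":[-0.002,0,0],"twist":[0,0,0]},{"offset":[-0.004,0,0],"twist":[0,0,0]},{"offset":[-0.004,0,0],"twist":[0,0,0]}]'
python3 inr.py
```

```text
t: 58.48
tool_pos: [0.5974, -0.1031, 0.0239]
tool_rot: [-0.027, -3.131, -0.005]
contact_force: [-16.5, 1.1, 14.9]
opening: 0.0245
grip_force: 90.0
tool in rack [-0.062  -0.084   0.0239] yaw 180.05 open 0.0245 F [-16.5   1.1  14.9] t 58.475
t: 58.85
tool_pos: [0.598, -0.1031, 0.0235]
tool_rot: [-0.028, -3.122, -0.006]
contact_force: [-28.1, 1.3, 23.9]
opening: 0.0244
grip_force: 91.4
tool in rack [-0.0614 -0.084   0.0235] yaw 180.03 open 0.0244 F [-28.1   1.3  23.9] t 58.85
```

```bash
python3 -m crank '[{"offset":[-0.001,0,0],"twist":[0,0,0]},{"offset":[0.004,0,0],"twist":[0,0,0]},{"offset":[0.006,0,0],"twist":[0,0,0]},{"offset":[0.007,0,0],"twist":[0,0,0]},{"offset":[0.007,0,0],"twist":[0,0,0]}]'
python3 inr.py
python3 -m crank '[{"offset":[0,0,0],"twist":[0,0,0]},{"offset":[0,0,0],"twist":[0,0,0]},{"offset":[0,0,0],"twist":[0,0,0]},{"offset":[0,0,0],"twist":[0,0,0]},{"offset":[0.01,0,-0.02],"twist":[0,0,0]},{"offset":[0.03,0,-0.06],"twist":[0,0,0]},{"offset":[0.05,0,-0.11],"twist":[0,0,5]},{"offset":[0.06,0,-0.16],"twist":[0,0,14]},{"offset":[0.07,0.01,-0.21],"twist":[0,0,24]},{"offset":[0.07,0.03,-0.26],"twist":[0,0,34]},{"offset":[0.06,0.05,-0.29],"twist":[0,0,44]},{"offset":[0.05,0.07,-0.32],"twist":[0,0,54]},{"offset":[0.04,0.08,-0.34],"twist":[0,0,64]},{"offset":[0.04,0.085,-0.34],"twist":[0,0,74]},{"offset":[0.04,0.085,-0.34],"twist":[0,0,83]},{"offset":[0.04,0.085,-0.34],"twist":[0,0,89]},{"offset":[0.04,0.085,-0.34],"twist":[0,0,90]},{"offset":[0.04,0.085,-0.34],"twist":[0,0,90]}]' 1
cat > chk.py <<'E'
from h import *
o=get_obs(); im=get_image("wrist"); C=cam("wrist",(o["tool_pos"],o["tool_rot"]))
vis=im[40:290,230:530].copy(); vis=cv2.resize(vis,None,fx=2.4,fy=2.4,interpolation=cv2.INTER_CUBIC)
T=lambda P:((proj(P,C)-[230,40]+.5)*2.4-.5).round().astype(int)
for y in (.085,0,-.085):   # predicted handle end (upper edge) and block outline at home
    for b in PACK:
        q=T([rk(.044+p[0],y+p[1],.043+p[2]) for p in b if p[2]>0]); q=cv2.convexHull(q.astype(np.int32)); cv2.polylines(vis,[q],True,(255,0,0),1)
cv2.imwrite("pics/chk.png",vis[:,:,::-1])
E
python3 chk.py
```

```text
t: 59.48
tool_pos: [0.5971, -0.1033, 0.0233]
tool_rot: [-0.028, -3.138, -0.004]
contact_force: [-1.9, 0.6, 2.7]
opening: 0.0247
grip_force: 88.4
tool in rack [-0.0623 -0.0842  0.0233] yaw 180.02 open 0.0247 F [-1.9  0.6  2.7] t 59.475
t: 61.72
tool_pos: [0.5597, -0.0184, 0.3639]
tool_rot: [-2.238, -2.201, -0.0]
contact_force: [0.1, 0.2, -0.7]
opening: 0.0851
grip_force: 0.0
```

View pics/chk.png

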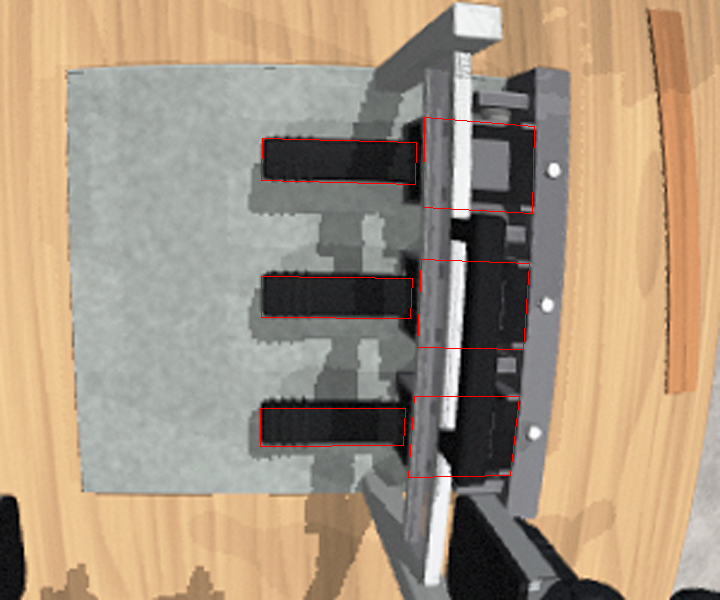

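All three packs are home and line up with the predicted outlines; the handle ends are all near column 262. Now I'll close the fingers and push the sash down by its bar.

```bash
python3 inr.py 0 0 .245 90
```

```text
tool in rack [-1.013e-01 -1.000e-04  3.639e-01] yaw 90.07 open 0.0853 F [ 0.1  0.2 -0. ] t 61.775
offset [-0.0003, 0.1016, 0.1187] twist [-0.12, -0.11, 0.07] | t 61.8 yaw 89.0 F [ 0.1  0.2 -0. ]
```

```bash
python3 -m crank '[{"offset":[0,0.02,0],"twist":[0,0,0]},{"offset":[0,0.05,0],"twist":[0,0,0]},{"offset":[0,0.08,0.01],"twist":[0,0,0]},{"offset":[0,0.098,0.03],"twist":[0,0,0]},{"offset":[0,0.101,0.06],"twist":[0,0,0]},{"offset":[0,0.101,0.09],"twist":[0,0,0]},{"offset":[0,0.101,0.11],"twist":[0,0,0]},{"offset":[0,0.101,0.119],"twist":[0,0,0]},{"offset":[0,0.101,0.119],"twist":[0,0,0]},{"offset":[0,0.101,0.119],"twist":[0,0,0]}]' 0 60
python3 -m crank '[{"offset":[0,0,0.006],"twist":[0,0,0]},{"offset":[0,0,0.012],"twist":[0,0,0]},{"offset":[0,0,0.018],"twist":[0,0,0]},{"offset":[0,0,0.023],"twist":[0,0,0]},{"offset":[0,0,0.028],"twist":[0,0,0]},{"offset":[0,0,0.034],"twist":[0,0,0]},{"offset":[0,0,0.04],"twist":[0,0,0]}]'
```

```text
t: 63.02
tool_pos: [0.6611, -0.0201, 0.2465]
tool_rot: [-2.241, -2.201, -0.003]
contact_force: [0.2, 0.0, -0.7]
opening: -0.0001
grip_force: 0.0
t: 63.9
tool_pos: [0.6604, -0.0199, 0.2048]
tool_rot: [-2.24, -2.2, -0.0]
contact_force: [-2.4, -0.5, 2.9]
opening: -0.0002
grip_force: 1.9
```

Contact at about 3 N and the sash is moving down. I'll continue to its lower stop.

```bash
python3 -m crank '[{"offset":[0,0,0.006],"twist":[0,0,0]},{"offset":[0,0,0.012],"twist":[0,0,0]},{"offset":[0,0,0.018],"twist":[0,0,0]},{"offset":[0,0,0.024],"twist":[0,0,0]},{"offset":[0,0,0.03],"twist":[0,0,0]},{"offset":[0,0,0.036],"twist":[0,0,0]},{"offset":[0,0,0.04],"twist":[0,0,0]},{"offset":[0,0,0.043],"twist":[0,0,0]},{"offset":[0,0,0.045],"twist":[0,0,0]},{"offset":[0,0,0.045],"twist":[0,0,0]}]'
```

```text
t: 65.15
tool_pos: [0.6604, -0.0199, 0.162]
tool_rot: [-2.24, -2.2, 0.0]
contact_force: [-5.1, 0.4, 11.2]
opening: -0.0002
grip_force: 5.5
```

```bash
python3 -m crank '[{"offset":[0,0,0.002],"twist":[0,0,0]},{"offset":[0,0,0.004],"twist":[0,0,0]},{"offset":[0,0,0.004],"twist":[0,0,0]}]'
python3 -m crank '[{"offset":[0,0,-0.005],"twist":[0,0,0]},{"offset":[0,0,-0.02],"twist":[0,0,0]},{"offset":[0,-0.01,-0.06],"twist":[0,0,0]},{"offset":[0,-0.05,-0.11],"twist":[0,0,0]},{"offset":[0,-0.09,-0.16],"twist":[0,0,0]},{"offset":[0,-0.1,-0.2],"twist":[0,0,0]},{"offset":[0,-0.1,-0.2],"twist":[0,0,0]},{"offset":[0,-0.1,-0.2],"twist":[0,0,0]}]'
sed -i 's/vis=im\[40/print("ok");vis=im[40/; s#    for b in PACK:#    for b in PACK[1:]:#; s#pics/chk#pics/end#' chk.py; cat >> chk.py <<'E'
E
python3 chk.py
```

```text
t: 65.53
tool_pos: [0.6606, -0.0199, 0.1619]
tool_rot: [-2.24, -2.2, -0.0]
contact_force: [-13.7, 0.5, 23.8]
opening: -0.0001
grip_force: 12.1
t: 66.53
tool_pos: [0.5606, -0.0184, 0.3551]
tool_rot: [-2.239, -2.199, 0.001]
contact_force: [-0.3, 0.5, -0.5]
opening: -0.0004
grip_force: 0.0
ok
```

View pics/end.png

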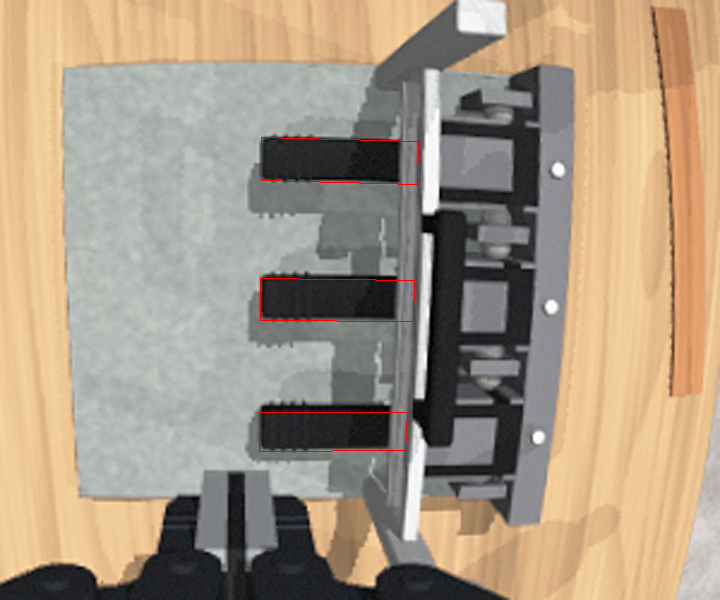

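The picture shows the sash at its lower stop, with the bar top at z = 0.162 as when it is fully lowered. All three packs are behind it and their handle ends are aligned near column 260.

```bash
python3 -c "
from station import *
print(finish_job())"
```

```text
the job is handed in; nothing more can be done
None
```

I raised the sash, pushed all three black packs home to the stop in bays 1–3, lowered the sash fully, and handed the job in at about 67 s; the bowl, bottle, pencil case and look-alikes were left alone.

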